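Set out two framing orders on the board

ROBOT

A 6-joint arm with a two-finger parallel gripper is mounted at the origin on the work surface; the furniture and walls round the work are solid. World frame = base frame: x ahead of the robot, y to its left, z up, the work surface at z = 0. Lengths are in mm, angles in rad, forces in N, time in s.
With the tool pointing down it reaches from about 350 to 875 mm from the base axis. Payload 4.2 kg.
Tool frame: the origin (TCP) lies midway between the tips of the shut fingers; the grasp point (between the pads) lies 19 mm behind it; z points along the fingers, y is the line along which they close (so a half turn about z gives the same grasp; the last joint's range is limited). The gripper opens to 85 mm and grips with 20 to 120 N. Pads are 22 mm wide; open, the fingers measure 114 mm over their backs; the gripper's body (76 mm by 85 mm) begins 54 mm behind the grasp point. The pads swing forward as they close: fully open they stand 13 mm farther back than shut.
Start: joints at [-0.989, 0.385, 0.008, 0, -1.194, -0.259], TCP at [198.28, -592.693, 231.312] pointing down, gripper open.
Joint ranges: [-3.14, 3.14], [-1.21, 2.06], [-1.07, 1.41], [-3.16, 2.05], [-2.99, -0.16], [-3.1, 3.1]. Speed limits (rad/s): [2.79, 2.79, 3.14, 3.14, 3.14, 3.14].

INTERFACE

Orientations are given as a unit quaternion [x, y, z, w].
In Python, from bench import arm gives the robot as it stands.
- The arm moves only by the tool send_rows, never from a script. Its argument "targets" is a list of rows, each an object of numbers: "gripper": the gripper command: -1 is fully open, 1 is shut, values between are in proportion; "x", "y", "z": the shift along the tool's x, y, z in cm; "ax", "ay", "az": the turn, a rotation vector about the tool's x, y, z in degrees. A call has 1 to 5 rows; each row shifts and turns the commanded pose from where the row before left it, along the tool's axes as they then stand; what a row does not reach is not made up. A row lasts 1/12 s, in which the tool goes at most 41.7 mm and 7.16 degrees, less where a joint would pass 70% of its speed; a pose out of reach is approached as far as the arm can. A call is refused whole if a number of a shift passes 4.17 or a number of a turn 7.16, either way. A call with a gripper value outside its range is refused whole. The fingers move at their own pace and stop on an object; the grip force is fixed at half the most. Time passes only in rows, so rows that do not move let the fingers close. It gives the time, the measured TCP pose, the force, the opening and the grip force at its end, in the units of the state.
- arm.read_state(): the state, without advancing time (a new reading comes with each control period).
- arm.get_image(name): name is "side" or "top"; returns (picture, depth): 384x512x3 uint8, red, green, blue; 384x512 float32, mm along the optical axis (not along the pixel's ray), 0 where there is no reading.
- arm.camera_model(name): a dict with "fx", "fy", "cx", "cy" (pixels), "cam_to_world" (4x4, takes a point from camera to world coordinates). Camera axes: x right, y down, z forward; pixel columns grow to the right and rows downward; lengths in mm; the calibration is good to about 2 mm. A picture is of the moment at which its call begins. camera_model takes no time and is no camera call.
- arm.job_done(): hands the job in; it is judged then, once.
Trained networks look in the newest picture that a camera, given by its name, has taken for a name from the list of things; names that differ only in an ending like _2 or _b are one class to them, and where a whole thing is asked for, a point or a joint stands for the part that bears it (a point fixed in the world has none). Each returns a list of dicts, best first, with "score" (0 to 1); they miss things now and then, are a little off and sometimes report something else, mostly with a low value. They report only what shows in the picture. A call takes as long as a camera call. They do not tell look-alikes from the thing itself.
- arm.boxes_of(camera, thing): "rect" ([left, top, width, height] in pixels, round what is visible of it).
The state is a dict: "clock": time; "joints": joint angles; "joint_vel": joint speeds; "joint_efforts": joint torques, N m; "position": TCP position; "ee_rot": TCP orientation; "contact_force": force on the tool from outside, world axes, zero at the start; "wrist_torque": the same for the moment, N m; "gripper_width": finger opening in mm; "grasp_force": force on a finger pad.
Only numpy, scipy, OpenCV 4.12 (cv2) and the standard library are available. Lean on these libraries where they do the work, as an engineer would, in place of code of your own. Each camera call takes 0.05 s, during which the arm holds its last target. There are 200 camera calls.

TASK

Set out two framing orders, one in each row of the board with the six green squares; a black and an oak-coloured frame sample are already fixed in the two middle squares. Put the orange staple box in the square to the left of the black sample and the silver corner sample in the square to the right of it; put the round tin in the square to the left of the oak sample and the gold corner sample in the square to the right of it. Left and right are as the robot sees them; each thing lies flat and centred in its square, and the staple box and corner samples have their edges parallel to the board's (any quarter turn will do).

Things in the scene. Friction and masses are not known exactly. Their poses are not given: they have to be found in the camera images.
- board: Plywood board, 222 x 312 (y) x 8 mm, fixed on the table, with six flush green 88 mm squares with pale edges: two rows (near, far) of three (left, middle, right). Origin: centre of its underside; x points away from the robot, y to the left, turned by up to 0.2 rad. Square centres at x = -52.5 and +52.5 mm, y = +100 (left), 0 and -100 mm (right).
- black_sample: Black L-shaped frame corner sample, 62 x 62 x 18 mm. Fixed on the board in the middle square of one row (near or far, it varies), axes parallel to the board's. Origin: centre of its outline, underside, level with the board's top. The square on its left is centred 100 mm along its +y axis, that on its right 100 mm along -y.
- oak_sample: Oak (pale pinkish-brown wood) L-shaped frame corner sample, 62 x 62 x 18 mm. Fixed on the board in the middle square of one row (near or far, it varies), axes parallel to the board's. Origin: centre of its outline, underside, level with the board's top. The square on its left is centred 100 mm along its +y axis, that on its right 100 mm along -y.
- staples_mid (a point): Orange and white card box of staples, loose, 52 (x) x 88 (y) x 30 mm high. The point is its centre, half-way up; axes along its edges.
- tin_mid (a point): Round tin with a blue lid and white body, loose, upright, 69 mm across, 36 mm high. The point is its centre, half-way up.
- silver_mid (a point): Silver-grey frame corner sample, loose. Flat L, outline 62 x 62 mm, 18 mm thick, outer corner at (-x, +y). Legs 26 mm wide: one covers x -31 to -5 mm, the other y +5 to +31 mm; the quadrant x > -5, y < +5 mm is empty. Grip across one leg, clear of the corner. The point: centre of the outline (in the empty quadrant, 5 mm off both legs), half-way up, 9 mm above the underside.
- gilt_mid (a point): Gold frame corner sample, loose. Flat L, outline 62 x 62 mm, 18 mm thick, outer corner at (-x, +y). Legs 26 mm wide: one covers x -31 to -5 mm, the other y +5 to +31 mm; the quadrant x > -5, y < +5 mm is empty. Grip across one leg, clear of the corner. The point: centre of the outline (in the empty quadrant, 5 mm off both legs), half-way up, 9 mm above the underside.
Mind the look-alikes: they are no part of the job. What is shaped like the part that bears tin_mid but red is not meant.

How it is judged:
By the outcome, as a careful person would: the job done as asked, in the order asked, and still so for the second after the job is handed in, with the robot touching nothing.
It also fails if it takes over 109 s, if anything falls off the work surface, if the arm or the gripper's body presses on something with over 40 N, if the wrist force passes 120 N, or if a joint passes its speed limit or range.

## Working session

There is one attempt and no reset: what is moved stays moved. The work goes in short steps, Python scripts to look and compute and a tool call to move; the robot and the scene stay as the last step left them, time stands still between calls to the robot, and variables do not carry over. Pictures are saved under pics/ and viewed, at most 14 in all, crops included, and the job is handed in when it is done.

Besides the shell and the picture viewer there is one more tool, called after "Request:" by a JSON object that holds its "name" and its "arguments". send_rows: Moves the arm, as the interface text tells. Its arguments: {"type":"object","properties":{"targets":{"type":"array"}},"required":["targets"]}

```bash
ls; mkdir -p pics; python3 - <<'E'
from bench import arm
import cv2,json
for c in ("top","side"):
    im,d=arm.get_image(c); cv2.imwrite(f"pics/{c}0.png",im[:,:,::-1])
    m=arm.camera_model(c); print(c,m)
    for t in ("board","black_sample","oak_sample","staples_mid","tin_mid","silver_mid","gilt_mid"):
        print(t,[(b["rect"],round(b["score"],2)) for b in arm.boxes_of(c,t)[:4]])
s=arm.read_state();print(s["position"],s["ee_rot"],s["clock"])
E
```

```text
pics
top {'fx': 373.58685852448804, 'fy': 373.58685852448804, 'cx': 256.32725797685555, 'cy': 196.15803183312937, 'cam_to_world': array([[ 3.77387198e-03, -9.87662918e-01,  1.56549410e-01,
         2.78843138e+02],
       [-9.99989163e-01, -3.30052563e-03,  3.28346372e-03,
        -1.05218624e+02],
       [-2.72626002e-03, -1.56560105e-01, -9.87664670e-01,
         1.30854673e+03],
       [ 0.00000000e+00,  0.00000000e+00,  0.00000000e+00,
         1.00000000e+00]])}
board [([160.5, 147.8, 97.3, 72.3], 0.71), ([305.4, 200.8, 22.0, 21.4], 0.41)]
black_sample [([198.2, 186.0, 15.0, 19.2], 0.53)]
oak_sample [([202.7, 155.9, 20.4, 24.8], 0.52)]
staples_mid [([105.7, 162.0, 30.8, 16.8], 0.61)]
tin_mid [([390.9, 208.1, 22.7, 17.9], 0.84), ([314.2, 236.3, 22.4, 19.5], 0.7), ([372.7, 231.2, 21.7, 24.6], 0.62), ([305.7, 203.6, 19.8, 17.8], 0.53)]
silver_mid [([275.3, 202.3, 17.2, 23.4], 0.68), ([204.9, 159.0, 14.1, 18.9], 0.46)]
gilt_mid [([122.1, 198.7, 17.0, 23.7], 0.71)]
side {'fx': 424.4590211348951, 'fy': 424.4590211348951, 'cx': 261.44486590714826, 'cy': 191.10238575779277, 'cam_to_world': array([[-9.98297199e-01,  4.49326787e-02, -3.71988815e-02,
         5.05094630e+02],
       [ 5.15681823e-02,  3.81723945e-01, -9.22836688e-01,
         1.33075400e+03],
       [-2.72658206e-02, -9.23183559e-01, -3.83391042e-01,
         6.56619696e+02],
       [ 0.00000000e+00,  0.00000000e+00,  0.00000000e+00,
         1.00000000e+00]])}
board [([194.4, 208.3, 78.7, 44.3], 0.72)]
black_sample [([244.1, 221.3, 21.6, 13.5], 0.66)]
oak_sample [([213.1, 220.8, 22.1, 12.6], 0.68)]
staples_mid [([208.3, 269.6, 27.4, 26.9], 0.86)]
tin_mid [([277.1, 156.6, 15.9, 15.6], 0.68), ([254.7, 177.4, 19.6, 12.1], 0.48), ([283.5, 171.9, 15.5, 13.1], 0.47)]
silver_mid []
gilt_mid [([256.8, 263.3, 34.5, 16.6], 0.71)]
[ 198.28238152 -592.7058804   231.35047741] [-1.60689729e-01  9.87004968e-01 -4.95495753e-05  2.58217968e-05] 0.8
```

View pics/top0.png

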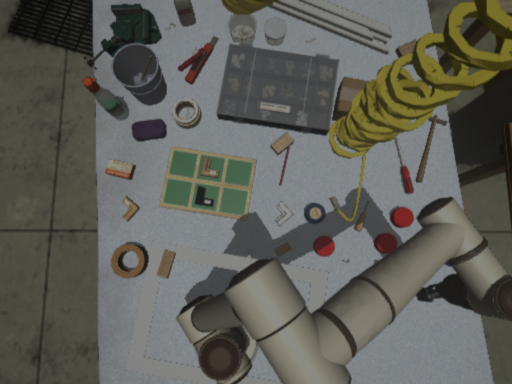

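View pics/side0.png

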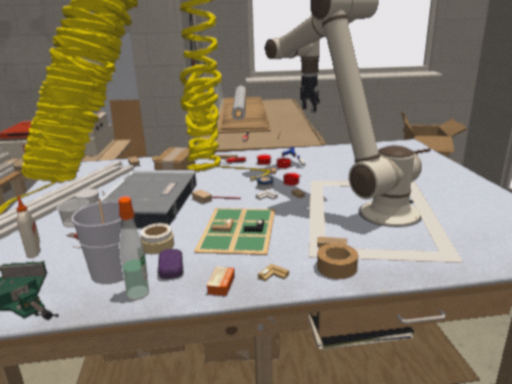

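Top view: board at (209,183), staple box (120,170), gold L (130,209), silver L (284,213), and round things at (315,212), (324,246), (386,243), (402,217). The last three are red, so they're decoys. Masking tape at (186,113) and brown tape at (128,261) could also be confused with it. I'll check the candidates in a close crop.

```bash
python3 - <<'E'
import cv2,numpy as np
t=cv2.imread("pics/top0.png");s=cv2.imread("pics/side0.png")
a=cv2.resize(t[190:260,260:420],(800,350),interpolation=cv2.INTER_CUBIC)
b=cv2.resize(s[140:210,230:330],(400,250),interpolation=cv2.INTER_CUBIC)
c=cv2.resize(t[140:225,100:260],(400,250),interpolation=cv2.INTER_CUBIC)
cv2.imwrite("pics/crop1.png",np.vstack([a,np.hstack([b,c])]))
E
```

```text
(no output)
```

View pics/crop1.png

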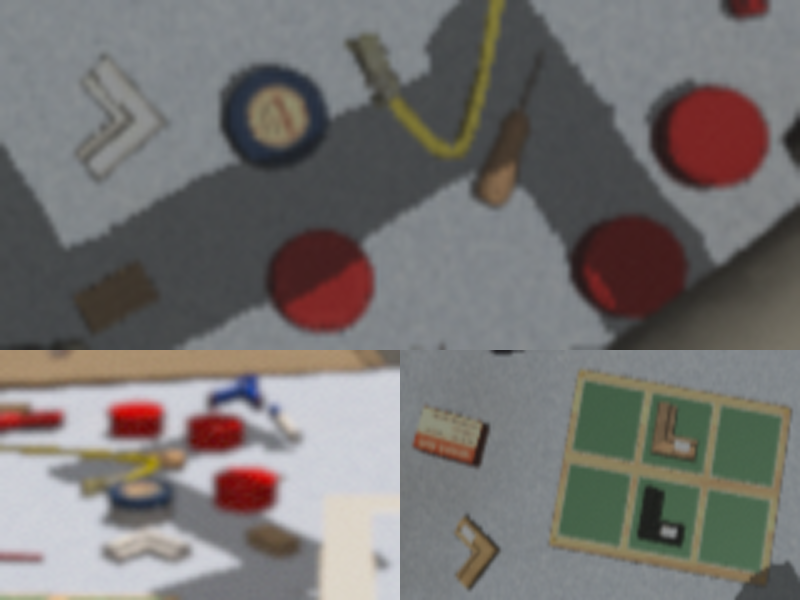

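The tin is the blue-lidded one at (315,212). The red ones at (324,246), (386,243) and (402,217) are decoys. The black sample is in the near row and the oak in the far row. Next I'll fit poses in both cameras by region statistics.

```bash
cat > fit.py <<'E'
import cv2,numpy as np
from scipy.optimize import differential_evolution,minimize
UP=6
L=np.array([[-31,31],[31,31],[31,5],[-5,5],[-5,-31],[-31,-31]],float)
def rect(a,b,cx=0,cy=0): return np.array([[cx-a/2,cy-b/2],[cx+a/2,cy-b/2],[cx+a/2,cy+b/2],[cx-a/2,cy+b/2]])
th=np.linspace(0,2*np.pi,48,endpoint=False)
C=34.5*np.c_[np.cos(th),np.sin(th)]
SH={'staples':(rect(52,88),30),'tin':(C,36),'silver':(L,18),'gilt':(L,18)}
def proj(m,P):
    T=np.linalg.inv(m['cam_to_world']); q=P@T[:3,:3].T+T[:3,3]
    return np.c_[m['fx']*q[:,0]/q[:,2]+m['cx'],m['fy']*q[:,1]/q[:,2]+m['cy']]
def unproj(m,u,v,z):
    A=m['cam_to_world'];d=A[:3,:3]@np.array([(u-m['cx'])/m['fx'],(v-m['cy'])/m['fy'],1]);o=A[:3,3]
    return (o+d*(z-o[2])/d[2])[:2]
def tf(p,P): c,s=np.cos(p[2]),np.sin(p[2]); return P@np.array([[c,s],[-s,c]])+p[:2]
class View:
    def __init__(s,im,m,c0,half):   # c0 world xyz
        s.m=m;u,v=proj(m,np.array([c0],float))[0].round().astype(int)
        s.o=np.array([u-half,v-half]);s.n=2*half*UP
        c=im[v-half:v+half,u-half:u+half]
        s.im=cv2.cvtColor(cv2.resize(c,(s.n,s.n),interpolation=cv2.INTER_CUBIC),cv2.COLOR_RGB2LAB).astype(float)
    def px(s,xy,z): return np.int32(np.round(((proj(s.m,np.c_[xy,np.full(len(xy),z)])-s.o+.5)*UP-.5)*8))
    def fill(s,lab,xy,z,val): cv2.fillPoly(lab,[s.px(xy,z)],val,shift=3)
    def sil(s,p,poly,h,z0,pad=12):
        lab=np.zeros((s.n,s.n),np.uint8);w=tf(p,poly);a,b=s.px(w,z0),s.px(w,z0+h)
        cv2.fillPoly(lab,[a],1,shift=3);cv2.fillPoly(lab,[b],1,shift=3)
        for i in range(len(w)):
            j=(i+1)%len(w);cv2.fillConvexPoly(lab,np.array([a[i],a[j],b[j],b[i]]),1,shift=3)
        return lab
    def cost(s,lab,ks):
        c=0
        for k in ks:
            x=s.im[lab==k]
            if len(x)<50: return 1e9
            c+=len(x)*np.linalg.slogdet(np.cov(x.T)+4*np.eye(3))[1]
        return c/UP**2
def fit_obj(views,shape,z0,x0,r,amax,a0=0):
    poly,h=SH[shape]
    def f(p):
        c=0
        for v in views:
            lab=v.sil(p,poly,h,z0);c+=v.cost(lab,(0,1))
        return c
    b=[(x0[0]-r,x0[0]+r),(x0[1]-r,x0[1]+r),(a0-amax,a0+amax)]
    return differential_evolution(f,b,popsize=12,maxiter=45,tol=1e-7,seed=1)
def fit_board(views,x0,a0=0):
    def f(p):
        c=0
        for v in views:
            lab=np.zeros((v.n,v.n),np.uint8)
            v.fill(lab,tf(p,rect(222,312)),8,1)
            for x in(-52.5,52.5):
                for y in(-100,0,100): v.fill(lab,tf(p,rect(88,88,x,y)),8,2 if y else 3)
            c+=v.cost(lab,(0,1,2))
        return c
    return differential_evolution(f,[(x0[0]-20,x0[0]+20),(x0[1]-20,x0[1]+20),(-.25,.25)],popsize=12,maxiter=45,tol=1e-7,seed=1)
E
cat > run1.py <<'E'
from fit import *
from bench import arm
I={c:cv2.imread(f'pics/{c}0.png')[:,:,::-1].copy() for c in('top','side')};M={c:arm.camera_model(c) for c in I}
J={'board':((209,183),8),'staples':((120,170),30),'tin':((315,212),36),'silver':((284,213),18),'gilt':((130,209),18)}
for k,((u,v),z) in J.items():
    c0=unproj(M['top'],u,v,z);half={'board':62}.get(k,17)
    V={c:View(I[c],M[c],[*c0,z/2],half) for c in I}
    for n,vs in(('top',[V['top']]),('side',[V['side']]),('both',list(V.values()))):
        if k=='board': r=fit_board(vs,c0)
        else: r=fit_obj(vs,k,0,c0,15,{'tin':.01,'staples':1.6}.get(k,3.2))
        print(k,n,r.x.round(3),round(r.fun,1),flush=True)
E
time timeout 560 python3 run1.py
```

```text
board top [ 5.34525e+02  7.11820e+01 -1.55000e-01] 136259.7
board side [ 5.35955e+02  7.34610e+01 -1.54000e-01] 219496.4
board both [ 5.35039e+02  7.17220e+01 -1.55000e-01] 356475.8
staples top [ 5.78759e+02  3.82575e+02 -2.18000e-01] 10598.4
staples side [ 5.80679e+02  3.86544e+02 -2.37000e-01] 14493.7
staples both [ 5.80237e+02  3.83895e+02 -2.25000e-01] 25610.7
tin top [ 4.22613e+02 -3.02376e+02  1.00000e-03] 11976.5
tin side [ 4.22479e+02 -3.02677e+02 -5.00000e-03] 16257.0
tin both [ 422.647 -302.517   -0.   ] 28235.1
silver top [ 409.598 -200.824   -1.819] 9169.4
silver side [ 426.042 -182.422    2.329] 15234.5
silver both [ 410.785 -201.015   -1.853] 24465.0
gilt top [440.154 352.241   2.438] 8870.9
gilt side [431.062 335.366  -1.85 ] 13499.7
gilt both [440.626 353.599   2.448] 21432.5
real	3m1.676s
user	2m44.495s
sys	0m17.599s
```

```bash
cat > ov.py <<'E'
from fit import *
from bench import arm
def overlay(tag,poses,out,z0={}):
    rows=[]
    for c in('top','side'):
        im=cv2.imread(f'pics/{c}{tag}.png');m=arm.camera_model(c);r=[]
        for k,p in poses.items():
            if k=='board': polys=[(rect(222,312),8)]+[(rect(88,88,x,y),8) for x in(-52.5,52.5) for y in(-100,100)];hf=56
            else: P,h=SH[k];polys=[(P,z0.get(k,0)),(P,h+z0.get(k,0))];hf=18
            u,v=proj(m,np.array([[p[0],p[1],10.]]))[0].round().astype(int)
            s=160/(2*hf);cr=cv2.resize(im[v-hf:v+hf,u-hf:u+hf],(160,160),interpolation=cv2.INTER_CUBIC)
            for i,(P,z) in enumerate(polys):
                q=proj(m,np.c_[tf(p,P),np.full(len(P),z)]);q=(q-[u-hf,v-hf]+.5)*s
                cv2.polylines(cr,[np.int32(q*8)],True,(255,0,255) if i else (255,255,0),1,cv2.LINE_AA,3)
            r.append(cr)
        rows.append(np.hstack(r))
    cv2.imwrite(out,np.vstack(rows))
if __name__=='__main__':
    overlay(0,{'board':(535,71.7,-.155),'staples':(580,383.9,-.225),'tin':(422.6,-302.5,0),'silver':(410.8,-201,-1.853),'gilt':(440.6,353.6,2.448)},'pics/ov0.png')
E
python3 ov.py
```

```text
(no output)
```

View pics/ov0.png

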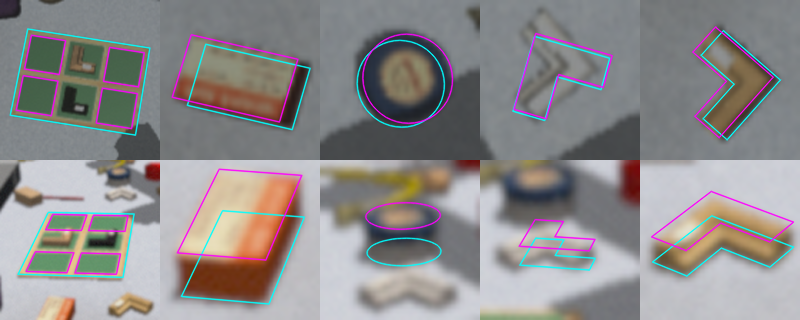

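Staples, gilt and board fit well. Silver's angle is wrong: its corner points right in the image, like gilt's. The tin fit in the top view is pulled off by the shadow. I'll refit these with a tight ring and a restricted angle.

```bash
sed -i 's/        return lab$/        d=cv2.dilate(lab,np.ones((2*s.ring+1,)*2,np.uint8)); lab[d==0]=9\n        return lab/; s/    def cost(s,lab,ks):/    ring=24\n    def cost(s,lab,ks):/' fit.py
sed -i 's#            c+=len(x)\*np.*#            c+=(len(x)*np.linalg.slogdet(np.cov(x.T)+4*np.eye(3))[1])\n        c/=sum((lab==k).sum() for k in ks)/UP**2/1000#' fit.py
cat > run2.py <<'E'
from fit import *
from bench import arm
from ov import overlay
I={c:cv2.imread(f'pics/{c}0.png')[:,:,::-1].copy() for c in('top','side')};M={c:arm.camera_model(c) for c in I}
J={'staples':((120,170),30,-.2,.4),'tin':((314.5,212.5),36,0,.01),'silver':((284,213),18,2.4,.6),'gilt':((130,209),18,2.44,.3)}
P={'board':(535,71.7,-.155)}
for k,((u,v),z,a0,am) in J.items():
    c0=unproj(M['top'],u,v,z)
    V={c:View(I[c],M[c],[*c0,z/2],18) for c in I}
    for n,vs in(('top',[V['top']]),('side',[V['side']]),('both',list(V.values()))):
        r=fit_obj(vs,k,0,c0,12,am,a0); print(k,n,r.x.round(3),round(r.fun,1),flush=True)
    P[k]=r.x
overlay(0,P,'pics/ov1.png')
for (u,v) in((315,212),(120,170),(209,183),(284,213)):
    d=arm.get_image('top')[1]; w=d[v-3:v+4,u-3:u+4]
    m=M['top'];A=m['cam_to_world'];q=np.array([(u-m['cx'])/m['fx'],(v-m['cy'])/m['fy'],1])*np.median(w);print(u,v,(A[:3,:3]@q+A[:3,3]).round(1))
im=I['top'];lab=cv2.cvtColor(im,cv2.COLOR_RGB2LAB)
print(lab[212,300:332].tolist())
E
timeout 560 python3 run2.py
```

```text
staples top [ 5.79073e+02  3.82416e+02 -2.26000e-01] 10163.8
staples side [ 5.80953e+02  3.84842e+02 -2.35000e-01] 13398.9
staples both [ 5.79726e+02  3.83077e+02 -2.27000e-01] 23727.8
tin top [ 423.18  -302.375    0.   ] 10660.9
tin side [ 422.174 -290.28     0.   ] 12888.8
tin both [ 422.646 -302.524   -0.   ] 23628.2
silver top [ 424.227 -185.331    2.263] 7055.9
silver side [ 426.444 -185.241    2.178] 10350.5
silver both [ 424.186 -185.322    2.262] 17425.5
gilt top [440.165 350.747   2.442] 8636.0
gilt side [439.966 350.758   2.476] 11072.3
gilt both [440.153 350.756   2.443] 19718.9
315 212 [ 426.4 -302.2   35.1]
120 170 [572.9 377.8  29.4]
209 183 [531.8  67.2   7.2]
284 213 [ 425.  -197.6   13.5]
[[144, 127, 125], [144, 127, 125], [142, 127, 126], [131, 127, 126], [73, 127, 126], [42, 128, 124], [48, 129, 118], [53, 128, 117], [57, 129, 120], [85, 129, 130], [124, 130, 143], [135, 126, 144], [123, 127, 143], [123, 127, 143], [136, 126, 144], [131, 128, 145], [111, 135, 143], [121, 133, 144], [136, 128, 145], [139, 125, 145], [117, 131, 142], [78, 131, 131], [53, 129, 119], [52, 128, 118], [57, 129, 120], [95, 127, 123], [133, 128, 125], [126, 127, 126], [117, 127, 126], [91, 127, 126], [87, 128, 126], [85, 127, 126]]
```

View pics/ov1.png

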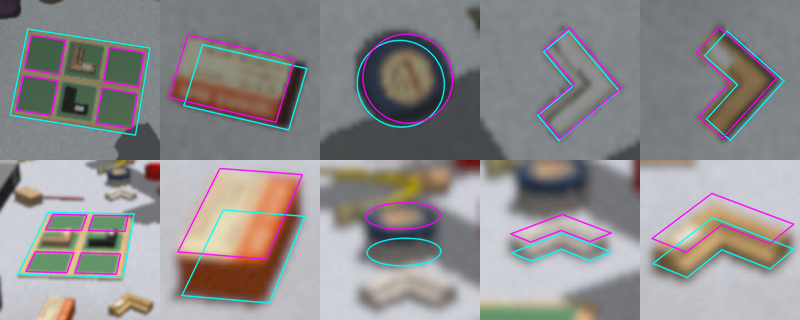

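Silver at (424,-185.3, yaw 2.262), gilt at (440.2,350.8, 2.443) and staples at (579.7,383.1, -0.227) now match both pictures. The tin lid, centred at about (314.5,212.5), gives (423,-303). I'll write a small planner that expresses moves in tool axes.

```bash
cat > plan.py <<'E'
import sys,numpy as np
from scipy.spatial.transform import Rotation as R
from bench import arm
B=np.array([535.1,71.9]);A=-.155
def go(*wps):  # waypoints x,y,z,phi_deg ; prints tool-axis shift (cm) and turn, turn first then shift
    s=arm.read_state();p=np.array(s['position']);r=R.from_quat(s['ee_rot']).as_matrix();ph=np.degrees(np.arctan2(r[1,0],r[0,0]))
    print('at',p.round(1),'phi',round(ph,2),'tilt',r[2].round(3),'w',round(s['gripper_width'],1),'t',s['clock'],'j',np.round(s['joints'],2),'F',np.round(s['contact_force'],1))
    for w in wps:
        az=-((w[3]-ph+180)%360-180);ph=w[3];q=np.array(w[:3],float);d=(q-p)/10;p=q
        c,n=np.cos(np.radians(ph)),np.sin(np.radians(ph))
        t=np.array([c*d[0]+n*d[1],n*d[0]-c*d[1],-d[2]]);k=max(1,int(np.ceil(np.abs(t).max()/3.5)))
        print(w,'az',round(az,2),'shift',t.round(2),'=',k,'x',(t/k).round(3))
if __name__=='__main__': go(*eval('['+sys.argv[1]+']'))
E
python3 plan.py "(447.2,-189.6,120,-140.4),(447.2,-189.6,2,-140.4)"
```

```text
at [ 198.3 -592.7  231.3] phi -161.51 tilt [-0. -0. -1.] w 85.4 t 1.0 j [-0.99  0.38  0.01 -0.   -1.19 -0.26] F [0.3 0.2 0.1]
(447.2, -189.6, 120, -140.4) az -21.11 shift [-44.87  15.19  11.13] = 13 x [-3.452  1.169  0.856]
(447.2, -189.6, 2, -140.4) az -0.0 shift [-0.   0.  11.8] = 4 x [-0.    0.    2.95]
```

Request:
{"name": "send_rows", "arguments": {"targets": [{"gripper":-0.1,"x":0,"y":0,"z":0,"ax":0,"ay":0,"az":-7.03},{"gripper":-0.1,"x":0,"y":0,"z":0,"ax":0,"ay":0,"az":-7.04},{"gripper":-0.1,"x":0,"y":0,"z":0,"ax":0,"ay":0,"az":-7.04},{"gripper":-0.1,"x":-3.45,"y":1.17,"z":0.85,"ax":0,"ay":0,"az":0},{"gripper":-0.1,"x":-3.45,"y":1.17,"z":0.85,"ax":0,"ay":0,"az":0}]}}

```text
clock: 1.42
position: [236.3, -531.1, 213.9]
ee_rot: [-0.337, 0.941, -0.0, 0.0]
contact_force: [0.5, 0.2, 0.0]
gripper_width: 47.0
grasp_force: 0.0
```

Request:
{"name": "send_rows", "arguments": {"targets": [{"gripper":-0.1,"x":-3.45,"y":1.17,"z":0.85,"ax":0,"ay":0,"az":0},{"gripper":-0.1,"x":-3.45,"y":1.17,"z":0.85,"ax":0,"ay":0,"az":0},{"gripper":-0.1,"x":-3.45,"y":1.17,"z":0.85,"ax":0,"ay":0,"az":0},{"gripper":-0.1,"x":-3.45,"y":1.17,"z":0.85,"ax":0,"ay":0,"az":0},{"gripper":-0.1,"x":-3.45,"y":1.17,"z":0.85,"ax":0,"ay":0,"az":0}]}}

```text
clock: 1.83
position: [332.8, -374.2, 171.8]
ee_rot: [-0.339, 0.941, -0.0, 0.0]
contact_force: [1.6, -0.4, 0.2]
gripper_width: 47.1
grasp_force: 0.0
```

Request:
{"name": "send_rows", "arguments": {"targets": [{"gripper":-0.1,"x":-3.45,"y":1.17,"z":0.85,"ax":0,"ay":0,"az":0},{"gripper":-0.1,"x":-3.45,"y":1.17,"z":0.85,"ax":0,"ay":0,"az":0},{"gripper":-0.1,"x":-3.45,"y":1.17,"z":0.85,"ax":0,"ay":0,"az":0},{"gripper":-0.1,"x":-3.45,"y":1.17,"z":0.85,"ax":0,"ay":0,"az":0},{"gripper":-0.1,"x":-3.45,"y":1.17,"z":0.85,"ax":0,"ay":0,"az":0}]}}

```text
clock: 2.25
position: [428.6, -219.0, 129.4]
ee_rot: [-0.339, 0.941, -0.0, 0.0]
contact_force: [1.3, -0.9, 0.1]
gripper_width: 46.7
grasp_force: 0.0
```

Request:
{"name": "send_rows", "arguments": {"targets": [{"gripper":-0.1,"x":-3.45,"y":1.17,"z":0.85,"ax":0,"ay":0,"az":0},{"gripper":-0.1,"x":0,"y":0,"z":0,"ax":0,"ay":0,"az":0},{"gripper":-0.1,"x":0,"y":0,"z":0,"ax":0,"ay":0,"az":0}]}}

```text
clock: 2.5
position: [447.7, -188.0, 120.5]
ee_rot: [-0.341, 0.94, 0.0, -0.0]
contact_force: [-1.0, -0.7, -0.2]
gripper_width: 47.1
grasp_force: 0.0
```

```bash
python3 plan.py "(447.2,-189.6,50,-140.4),(447.2,-189.6,2,-140.4)"; python3 - <<'E'
from bench import arm
import cv2,numpy as np
a=arm.get_image('top')[0];b=arm.get_image('side')[0]
c=cv2.resize(a[170:250,230:330],(400,320),interpolation=cv2.INTER_CUBIC);d=cv2.resize(b[110:210,220:345],(400,320),interpolation=cv2.INTER_CUBIC)
cv2.imwrite('pics/h1.png',np.hstack([c,d])[:,:,::-1])
E
```

```text
at [ 447.7 -188.   120.5] phi -140.18 tilt [ 0.001  0.    -1.   ] w 47.1 t 2.5 j [-0.06  0.27 -0.48  0.   -0.82 -0.81] F [-1.  -0.7 -0.2]
(447.2, -189.6, 50, -140.4) az 0.22 shift [ 0.14 -0.09  7.05] = 3 x [ 0.045 -0.03   2.35 ]
(447.2, -189.6, 2, -140.4) az -0.0 shift [-0.   0.   4.8] = 2 x [-0.   0.   2.4]
```

View pics/h1.png

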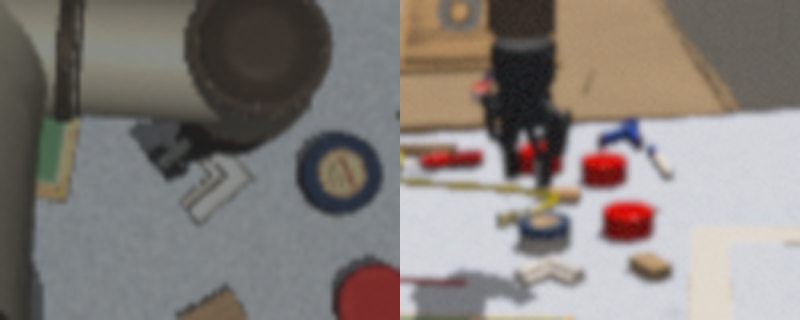

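The gripper hovers over the silver L, with the L at crop (215,190) and the fingers at (170,155). I'll descend, close and lift.

Request:
{"name": "send_rows", "arguments": {"targets": [{"gripper":-0.1,"x":0.14,"y":-0.09,"z":3.0,"az":0.22,"ax":0,"ay":0},{"gripper":-0.1,"x":0,"y":0,"z":3.5,"ax":0,"ay":0,"az":0},{"gripper":-0.1,"x":0,"y":0,"z":3.0,"ax":0,"ay":0,"az":0},{"gripper":-0.1,"x":0,"y":0,"z":1.5,"ax":0,"ay":0,"az":0},{"gripper":-0.1,"x":0,"y":0,"z":0.7,"ax":0,"ay":0,"az":0}]}}

```text
clock: 3.02
position: [444.2, -192.3, 1.8]
ee_rot: [-0.336, 0.942, 0.001, -0.002]
contact_force: [-0.1, 0.5, 0.3]
gripper_width: 46.8
grasp_force: 0.0
```

Request:
{"name": "send_rows", "arguments": {"targets": [{"gripper":-0.1,"x":0,"y":0,"z":0,"ax":0,"ay":0,"az":0},{"gripper":1,"x":0,"y":0,"z":0,"ax":0,"ay":0,"az":0},{"gripper":1,"x":0,"y":0,"z":0,"ax":0,"ay":0,"az":0},{"gripper":1,"x":0,"y":0,"z":0,"ax":0,"ay":0,"az":0},{"gripper":1,"x":0,"y":0,"z":0,"ax":0,"ay":0,"az":0}]}}

```text
clock: 3.43
position: [447.5, -191.6, 5.5]
ee_rot: [-0.337, 0.941, -0.001, 0.001]
contact_force: [-0.2, -1.6, 6.1]
gripper_width: 23.9
grasp_force: 58.8
```

Request:
{"name": "send_rows", "arguments": {"targets": [{"gripper":1,"x":0,"y":0,"z":0,"ax":0,"ay":0,"az":0},{"gripper":1,"x":0,"y":0,"z":0,"ax":0,"ay":0,"az":0}]}}

```text
clock: 3.6
position: [447.5, -191.6, 5.4]
ee_rot: [-0.337, 0.941, -0.001, 0.001]
contact_force: [-0.3, -2.1, 6.2]
gripper_width: 24.0
grasp_force: 59.1
```

```bash
cat >> plan.py <<'E'
E
python3 - <<'E'
from plan import *
# silver: grip offset (L local -> outline centre) computed from nominal; place yaw
def tgt(bx,by): c,s=np.cos(A),np.sin(A); return B+[c*bx-s*by,s*bx+c*by]
for n,b in dict(silver=(-52.5,-100),tin=(52.5,100),gilt=(52.5,-100),staples=(-52.5,100)).items(): print(n,tgt(*b).round(1))
go((447.2,-189.6,100,-140.4))
E
```

```text
silver [467.8 -18.8]
tin [602.4 162.6]
gilt [571.5 -35. ]
staples [498.7 178.8]
at [ 447.5 -191.6    5.4] phi -140.57 tilt [-0.002 -0.003 -1.   ] w 24.0 t 3.6 j [-0.07  0.45 -0.59  0.   -0.52 -0.81] F [-0.3 -2.1  6.2]
(447.2, -189.6, 100, -140.4) az -0.17 shift [-0.1   0.18 -9.46] = 3 x [-0.034  0.058 -3.152]
```

Silver is held (24 mm, 59 N). The tips touched the table at TCP z≈5, so I'll go a little higher from now on. Next I'll lift and plan the placing.

Request:
{"name": "send_rows", "arguments": {"targets": [{"gripper":1,"x":0,"y":0,"z":-1.5,"ax":0,"ay":0,"az":0},{"gripper":1,"x":0,"y":0,"z":-3,"ax":0,"ay":0,"az":0},{"gripper":1,"x":0,"y":0,"z":-3,"ax":0,"ay":0,"az":0},{"gripper":1,"x":0,"y":0,"z":0,"ax":0,"ay":0,"az":0},{"gripper":1,"x":0,"y":0,"z":0,"ax":0,"ay":0,"az":0}]}}

```text
clock: 4.02
position: [447.7, -191.1, 80.9]
ee_rot: [-0.337, 0.942, -0.001, 0.003]
contact_force: [0.1, 0.2, -0.7]
gripper_width: 23.6
grasp_force: 58.3
```

```bash
python3 plan.py "(487.7,-7.7,75,-98.9),(487.7,-7.7,14,-98.9)"
```

```text
at [ 447.7 -191.1   80.9] phi -140.62 tilt [-0.004 -0.004 -1.   ] w 23.6 t 4.0167 j [-0.07  0.32 -0.53 -0.   -0.71 -0.81] F [ 0.1  0.2 -0.7]
(487.7, -7.7, 75, -98.9) az -41.72 shift [-18.74  -1.11   0.59] = 6 x [-3.123 -0.186  0.098]
(487.7, -7.7, 14, -98.9) az -0.0 shift [-0.   0.   6.1] = 2 x [-0.    0.    3.05]
```

Request:
{"name": "send_rows", "arguments": {"targets": [{"gripper":1,"x":0,"y":0,"z":0,"ax":0,"ay":0,"az":-6.95},{"gripper":1,"x":0,"y":0,"z":0,"ax":0,"ay":0,"az":-6.95},{"gripper":1,"x":0,"y":0,"z":0,"ax":0,"ay":0,"az":-6.95},{"gripper":1,"x":0,"y":0,"z":0,"ax":0,"ay":0,"az":-6.95},{"gripper":1,"x":0,"y":0,"z":0,"ax":0,"ay":0,"az":-6.95}]}}

```text
clock: 4.43
position: [445.4, -190.9, 77.6]
ee_rot: [-0.605, 0.796, 0.001, -0.001]
contact_force: [0.5, 0.8, -0.2]
gripper_width: 23.5
grasp_force: 58.3
```

Request:
{"name": "send_rows", "arguments": {"targets": [{"gripper":1,"x":0,"y":0,"z":0,"ax":0,"ay":0,"az":-6.95},{"gripper":1,"x":-3.12,"y":-0.19,"z":0,"ax":0,"ay":0,"az":0},{"gripper":1,"x":-3.12,"y":-0.19,"z":0,"ax":0,"ay":0,"az":0},{"gripper":1,"x":-3.12,"y":-0.19,"z":0,"ax":0,"ay":0,"az":0},{"gripper":1,"x":-3.12,"y":-0.19,"z":0,"ax":0,"ay":0,"az":0}]}}

```text
clock: 4.85
position: [472.3, -68.0, 77.7]
ee_rot: [-0.65, 0.76, 0.001, -0.001]
contact_force: [-0.2, -0.1, 0.2]
gripper_width: 24.0
grasp_force: 58.3
```

Request:
{"name": "send_rows", "arguments": {"targets": [{"gripper":1,"x":-3.12,"y":-0.19,"z":0,"ax":0,"ay":0,"az":0},{"gripper":1,"x":-3.12,"y":-0.19,"z":0,"ax":0,"ay":0,"az":0},{"gripper":1,"x":0,"y":0,"z":0,"ax":0,"ay":0,"az":0},{"gripper":1,"x":0,"y":0,"z":0,"ax":0,"ay":0,"az":0},{"gripper":1,"x":0,"y":0,"z":0,"ax":0,"ay":0,"az":0}]}}

```text
clock: 5.27
position: [485.6, -8.1, 77.9]
ee_rot: [-0.65, 0.76, 0.001, -0.001]
contact_force: [0.4, 0.2, 0.2]
gripper_width: 24.1
grasp_force: 58.3
```

```bash
python3 plan.py "(487.7,-7.7,40,-98.9),(487.7,-7.7,14,-98.9)"
```

```text
at [485.6  -8.1  77.9] phi -98.9 tilt [ 0.001  0.002 -1.   ] w 24.1 t 5.2667 j [ 0.32  0.33 -0.53 -0.   -0.71 -0.47] F [0.4 0.2 0.2]
(487.7, -7.7, 40, -98.9) az -0.0 shift [-0.07 -0.2   3.79] = 2 x [-0.034 -0.101  1.893]
(487.7, -7.7, 14, -98.9) az -0.0 shift [-0.   0.   2.6] = 1 x [-0.   0.   2.6]
```

Request:
{"name": "send_rows", "arguments": {"targets": [{"gripper":1,"x":-0.07,"y":-0.2,"z":2.0,"ax":0,"ay":0,"az":0},{"gripper":1,"x":0,"y":0,"z":2.0,"ax":0,"ay":0,"az":0},{"gripper":1,"x":0,"y":0,"z":1.4,"ax":0,"ay":0,"az":0},{"gripper":1,"x":0,"y":0,"z":0.6,"ax":0,"ay":0,"az":0},{"gripper":1,"x":0,"y":0,"z":0,"ax":0,"ay":0,"az":0}]}}

```text
clock: 5.68
position: [487.1, -9.0, 17.2]
ee_rot: [-0.649, 0.761, 0.001, -0.002]
contact_force: [-0.3, 0.1, -0.3]
gripper_width: 23.9
grasp_force: 58.3
```

```bash
python3 plan.py "(487.7,-7.7,13.5,-98.9)"
```

```text
at [487.1  -9.   17.2] phi -99.02 tilt [ 0.002  0.004 -1.   ] w 23.9 t 5.6833 j [ 0.32  0.44 -0.58 -0.   -0.56 -0.47] F [-0.3  0.1 -0.3]
(487.7, -7.7, 13.5, -98.9) az -0.12 shift [-0.13 -0.04  0.37] = 1 x [-0.133 -0.037  0.373]
```

Now I'll touch down, release partially (width about 40), and retreat.

Request:
{"name": "send_rows", "arguments": {"targets": [{"gripper":1,"x":-0.13,"y":-0.04,"z":0.35,"ax":0,"ay":0,"az":0},{"gripper":1,"x":0,"y":0,"z":0,"ax":0,"ay":0,"az":0},{"gripper":1,"x":0,"y":0,"z":0,"ax":0,"ay":0,"az":0}]}}

```text
clock: 5.93
position: [489.8, -6.4, 15.9]
ee_rot: [-0.65, 0.76, -0.0, 0.001]
contact_force: [-0.1, -0.3, -0.6]
gripper_width: 23.8
grasp_force: 58.3
```

Request:
{"name": "send_rows", "arguments": {"targets": [{"gripper":0.2,"x":0,"y":0,"z":0,"ax":0,"ay":0,"az":0},{"gripper":0.1,"x":0,"y":0,"z":0,"ax":0,"ay":0,"az":0},{"gripper":0.1,"x":0,"y":0,"z":-1.5,"ax":0,"ay":0,"az":0},{"gripper":0.1,"x":0,"y":0,"z":-3.5,"ax":0,"ay":0,"az":0},{"gripper":-1,"x":0,"y":0,"z":-3.5,"ax":0,"ay":0,"az":0}]}}

```text
clock: 6.35
position: [488.3, -6.7, 100.6]
ee_rot: [-0.65, 0.76, 0.001, -0.002]
contact_force: [1.1, 0.2, 0.1]
gripper_width: 49.3
grasp_force: 0.0
```

```bash
python3 plan.py "(422.8,-303.3,95,-98.9),(422.8,-303.3,5,-98.9)"
```

```text
at [488.3  -6.7 100.6] phi -98.91 tilt [ 0.002  0.003 -1.   ] w 49.3 t 6.35 j [ 0.32  0.3  -0.5   0.   -0.78 -0.48] F [1.1 0.2 0.1]
(422.8, -303.3, 95, -98.9) az -0.01 shift [30.32  1.88  0.56] = 9 x [3.368 0.209 0.063]
(422.8, -303.3, 5, -98.9) az -0.0 shift [-0.  0.  9.] = 3 x [-0.  0.  3.]
```

Request:
{"name": "send_rows", "arguments": {"targets": [{"gripper":-1,"x":3.37,"y":0.21,"z":0,"ax":0,"ay":0,"az":0},{"gripper":-1,"x":3.37,"y":0.21,"z":0,"ax":0,"ay":0,"az":0},{"gripper":-1,"x":3.37,"y":0.21,"z":0,"ax":0,"ay":0,"az":0},{"gripper":-1,"x":3.37,"y":0.21,"z":0,"ax":0,"ay":0,"az":0},{"gripper":-1,"x":3.37,"y":0.21,"z":0,"ax":0,"ay":0,"az":0}]}}

```text
clock: 6.77
position: [452.4, -172.5, 101.0]
ee_rot: [-0.65, 0.76, -0.0, 0.001]
contact_force: [1.1, -1.1, -0.4]
gripper_width: 85.6
grasp_force: 0.0
```

Request:
{"name": "send_rows", "arguments": {"targets": [{"gripper":-1,"x":3.37,"y":0.21,"z":0,"ax":0,"ay":0,"az":0},{"gripper":-1,"x":3.37,"y":0.21,"z":0,"ax":0,"ay":0,"az":0},{"gripper":-1,"x":3.37,"y":0.21,"z":0,"ax":0,"ay":0,"az":0},{"gripper":-1,"x":3.37,"y":0.21,"z":0,"ax":0,"ay":0,"az":0},{"gripper":-1,"x":0,"y":0,"z":0,"ax":0,"ay":0,"az":0}]}}

```text
clock: 7.18
position: [422.7, -307.3, 100.7]
ee_rot: [-0.648, 0.762, -0.001, 0.0]
contact_force: [0.5, 0.6, -0.4]
gripper_width: 85.3
grasp_force: 0.0
```

Request:
{"name": "send_rows", "arguments": {"targets": [{"gripper":-1,"x":0,"y":0,"z":0,"ax":0,"ay":0,"az":0},{"gripper":-1,"x":0,"y":0,"z":0,"ax":0,"ay":0,"az":0}]}}

```text
clock: 7.35
position: [423.4, -303.0, 100.4]
ee_rot: [-0.65, 0.76, 0.0, 0.0]
contact_force: [0.1, -0.1, -0.4]
gripper_width: 85.8
grasp_force: 0.0
```

```bash
python3 - <<'E'
from plan import *
import time,cv2
ps=[]
for c in ('top','side','top','side','top','side'):
    im,_=arm.get_image(c); cv2.imwrite(f'pics/{c}1.png',im[:,:,::-1]); ps.append(arm.read_state()['position'])
print(np.round(ps,1)); 
go((422.8,-303.3,60,-98.9),(422.8,-303.3,5,-98.9))
E
```

```text
[[ 423.7 -302.5  100.5]
 [ 423.8 -302.2  100.5]
 [ 424.  -302.1  100.5]
 [ 424.  -302.1  100.5]
 [ 424.1 -302.1  100.5]
 [ 424.  -302.3  100.4]]
at [ 424.  -302.3  100.4] phi -98.82 tilt [-0. -0. -1.] w 85.1 t 7.65 j [-0.31  0.35 -0.42 -0.   -0.8   0.15] F [ 0.3 -0.7 -0.6]
(422.8, -303.3, 60, -98.9) az 0.08 shift [0.12 0.1  4.04] = 2 x [0.061 0.052 2.022]
(422.8, -303.3, 5, -98.9) az -0.0 shift [-0.   0.   5.5] = 2 x [-0.    0.    2.75]
```

The arm needs about 0.5 s to settle, so I'll add idle rows. Now down onto the tin.

Request:
{"name": "send_rows", "arguments": {"targets": [{"gripper":-1,"x":0.12,"y":0.1,"z":2.5,"ax":0,"ay":0,"az":0},{"gripper":-1,"x":0,"y":0,"z":3,"ax":0,"ay":0,"az":0},{"gripper":-1,"x":0,"y":0,"z":2.5,"ax":0,"ay":0,"az":0},{"gripper":-1,"x":0,"y":0,"z":1.5,"ax":0,"ay":0,"az":0},{"gripper":-1,"x":0,"y":0,"z":0,"ax":0,"ay":0,"az":0}]}}

```text
clock: 8.07
position: [420.3, -302.7, 2.2]
ee_rot: [-0.65, 0.76, 0.003, -0.002]
contact_force: [-1.1, 0.6, 0.1]
gripper_width: 85.1
grasp_force: 0.0
```

Request:
{"name": "send_rows", "arguments": {"targets": [{"gripper":-1,"x":0,"y":0,"z":0,"ax":0,"ay":0,"az":0},{"gripper":-1,"x":0,"y":0,"z":0,"ax":0,"ay":0,"az":0},{"gripper":-1,"x":0,"y":0,"z":0,"ax":0,"ay":0,"az":0},{"gripper":1,"x":0,"y":0,"z":0,"ax":0,"ay":0,"az":0},{"gripper":1,"x":0,"y":0,"z":0,"ax":0,"ay":0,"az":0}]}}

```text
clock: 8.48
position: [423.3, -304.4, 7.0]
ee_rot: [-0.65, 0.76, -0.001, 0.0]
contact_force: [-0.1, 2.7, 4.3]
gripper_width: 67.4
grasp_force: 65.4
```

Request:
{"name": "send_rows", "arguments": {"targets": [{"gripper":1,"x":0,"y":0,"z":0,"ax":0,"ay":0,"az":0},{"gripper":1,"x":0,"y":0,"z":0,"ax":0,"ay":0,"az":0},{"gripper":1,"x":0,"y":0,"z":0,"ax":0,"ay":0,"az":0},{"gripper":1,"x":0,"y":0,"z":0,"ax":0,"ay":0,"az":0},{"gripper":1,"x":0,"y":0,"z":0,"ax":0,"ay":0,"az":0}]}}

```text
clock: 8.9
position: [423.4, -304.4, 7.1]
ee_rot: [-0.65, 0.76, -0.001, 0.001]
contact_force: [-0.7, 1.4, 6.1]
gripper_width: 67.5
grasp_force: 65.7
```

```bash
python3 plan.py "(422.8,-303.3,80,-98.9),(602.4,162.6,80,-98.9)"
```

```text
at [ 423.4 -304.4    7.1] phi -98.88 tilt [ 0.001 -0.003 -1.   ] w 67.5 t 8.9 j [-0.31  0.49 -0.51  0.   -0.57  0.16] F [-0.7  1.4  6.1]
(422.8, -303.3, 80, -98.9) az 0.02 shift [-0.1   0.07 -7.29] = 3 x [-0.035  0.024 -2.431]
(602.4, 162.6, 80, -98.9) az -0.0 shift [-48.81 -10.54  -0.  ] = 14 x [-3.486 -0.753 -0.   ]
```

Request:
{"name": "send_rows", "arguments": {"targets": [{"gripper":1,"x":0,"y":0,"z":-2,"ax":0,"ay":0,"az":0},{"gripper":1,"x":0,"y":0,"z":-3,"ax":0,"ay":0,"az":0},{"gripper":1,"x":0,"y":0,"z":-3,"ax":0,"ay":0,"az":0},{"gripper":1,"x":-3.48,"y":-0.75,"z":0,"ax":0,"ay":0,"az":0},{"gripper":1,"x":-3.48,"y":-0.75,"z":0,"ax":0,"ay":0,"az":0}]}}

```text
clock: 9.32
position: [449.2, -238.3, 87.9]
ee_rot: [-0.648, 0.761, -0.002, 0.002]
contact_force: [1.2, 0.8, -1.2]
gripper_width: 67.4
grasp_force: 68.1
```

Request:
{"name": "send_rows", "arguments": {"targets": [{"gripper":1,"x":-3.48,"y":-0.75,"z":0,"ax":0,"ay":0,"az":0},{"gripper":1,"x":-3.48,"y":-0.75,"z":0,"ax":0,"ay":0,"az":0},{"gripper":1,"x":-3.48,"y":-0.75,"z":0,"ax":0,"ay":0,"az":0},{"gripper":1,"x":-3.48,"y":-0.75,"z":0,"ax":0,"ay":0,"az":0},{"gripper":1,"x":-3.48,"y":-0.75,"z":0,"ax":0,"ay":0,"az":0}]}}

```text
clock: 9.73
position: [512.2, -69.9, 85.8]
ee_rot: [-0.65, 0.76, -0.0, 0.0]
contact_force: [0.6, -0.8, -0.7]
gripper_width: 67.6
grasp_force: 68.1
```

Request:
{"name": "send_rows", "arguments": {"targets": [{"gripper":1,"x":-3.48,"y":-0.75,"z":0,"ax":0,"ay":0,"az":0},{"gripper":1,"x":-3.48,"y":-0.75,"z":0,"ax":0,"ay":0,"az":0},{"gripper":1,"x":-3.48,"y":-0.75,"z":0,"ax":0,"ay":0,"az":0},{"gripper":1,"x":-3.48,"y":-0.75,"z":0,"ax":0,"ay":0,"az":0},{"gripper":1,"x":-3.48,"y":-0.75,"z":0,"ax":0,"ay":0,"az":0}]}}

```text
clock: 10.15
position: [576.1, 96.2, 85.7]
ee_rot: [-0.65, 0.76, 0.0, 0.0]
contact_force: [0.4, -0.4, -1.5]
gripper_width: 67.4
grasp_force: 68.1
```

Request:
{"name": "send_rows", "arguments": {"targets": [{"gripper":1,"x":-3.48,"y":-0.75,"z":0,"ax":0,"ay":0,"az":0},{"gripper":1,"x":-3.48,"y":-0.75,"z":0,"ax":0,"ay":0,"az":0},{"gripper":1,"x":0,"y":0,"z":0,"ax":0,"ay":0,"az":0},{"gripper":1,"x":0,"y":0,"z":0,"ax":0,"ay":0,"az":0},{"gripper":1,"x":0,"y":0,"z":0,"ax":0,"ay":0,"az":0}]}}

```text
clock: 10.57
position: [600.9, 160.6, 85.0]
ee_rot: [-0.65, 0.76, 0.0, -0.001]
contact_force: [0.1, -0.4, -0.8]
gripper_width: 67.7
grasp_force: 68.1
```

Request:
{"name": "send_rows", "arguments": {"targets": [{"gripper":1,"x":0,"y":0,"z":0,"ax":0,"ay":0,"az":0},{"gripper":1,"x":0,"y":0,"z":0,"ax":0,"ay":0,"az":0},{"gripper":1,"x":0,"y":0,"z":0,"ax":0,"ay":0,"az":0}]}}

```text
clock: 10.82
position: [601.5, 159.8, 85.6]
ee_rot: [-0.649, 0.76, 0.0, 0.0]
contact_force: [0.8, -0.2, -2.0]
gripper_width: 67.7
grasp_force: 68.1
```

```bash
python3 plan.py "(602.3,161.8,40,-98.9),(602.3,161.8,15.5,-98.9)"
```

```text
at [601.5 159.8  85.6] phi -98.99 tilt [-0.  0. -1.] w 67.7 t 10.8167 j [ 0.52  0.51 -0.18 -0.   -0.88 -0.68] F [ 0.8 -0.2 -2. ]
(602.3, 161.8, 40, -98.9) az -0.09 shift [-0.21 -0.05  4.56] = 2 x [-0.104 -0.026  2.279]
(602.3, 161.8, 15.5, -98.9) az -0.0 shift [-0.    0.    2.45] = 1 x [-0.    0.    2.45]
```

Request:
{"name": "send_rows", "arguments": {"targets": [{"gripper":1,"x":-0.2,"y":-0.05,"z":2.5,"ax":0,"ay":0,"az":0},{"gripper":1,"x":0,"y":0,"z":2.5,"ax":0,"ay":0,"az":0},{"gripper":1,"x":0,"y":0,"z":1.3,"ax":0,"ay":0,"az":0},{"gripper":1,"x":0,"y":0,"z":0.4,"ax":0,"ay":0,"az":0},{"gripper":1,"x":0,"y":0,"z":0.3,"ax":0,"ay":0,"az":0}]}}

```text
clock: 11.23
position: [601.8, 161.7, 15.2]
ee_rot: [-0.65, 0.76, 0.0, -0.001]
contact_force: [-4.9, -1.8, 10.1]
gripper_width: 67.4
grasp_force: 69.2
```

Request:
{"name": "send_rows", "arguments": {"targets": [{"gripper":1,"x":0,"y":0,"z":0,"ax":0,"ay":0,"az":0},{"gripper":1,"x":0,"y":0,"z":0,"ax":0,"ay":0,"az":0},{"gripper":1,"x":0,"y":0,"z":0,"ax":0,"ay":0,"az":0},{"gripper":1,"x":0,"y":0,"z":0,"ax":0,"ay":0,"az":0},{"gripper":1,"x":0,"y":0,"z":0,"ax":0,"ay":0,"az":0}]}}

```text
clock: 11.65
position: [602.9, 163.0, 15.9]
ee_rot: [-0.65, 0.76, -0.0, 0.001]
contact_force: [-0.3, 0.3, -1.4]
gripper_width: 67.3
grasp_force: 68.0
```

```bash
python3 plan.py "(602.3,161.8,15,-98.9)"
```

```text
at [602.9 163.   15.9] phi -98.91 tilt [-0.001 -0.001 -1.   ] w 67.3 t 11.65 j [ 0.52  0.6  -0.23  0.   -0.74 -0.68] F [-0.3  0.3 -1.4]
(602.3, 161.8, 15, -98.9) az -0.01 shift [0.13 0.04 0.09] = 1 x [0.129 0.04  0.094]
```

Request:
{"name": "send_rows", "arguments": {"targets": [{"gripper":1,"x":0.12,"y":0.04,"z":0.1,"ax":0,"ay":0,"az":0},{"gripper":1,"x":0,"y":0,"z":0,"ax":0,"ay":0,"az":0},{"gripper":1,"x":0,"y":0,"z":0,"ax":0,"ay":0,"az":0},{"gripper":-0.9,"x":0,"y":0,"z":0,"ax":0,"ay":0,"az":0},{"gripper":-0.9,"x":0,"y":0,"z":0,"ax":0,"ay":0,"az":0}]}}

```text
clock: 12.07
position: [601.7, 161.5, 14.2]
ee_rot: [-0.65, 0.76, 0.0, -0.0]
contact_force: [-0.0, 0.2, 0.8]
gripper_width: 81.4
grasp_force: 0.0
```

Request:
{"name": "send_rows", "arguments": {"targets": [{"gripper":-0.9,"x":0,"y":0,"z":0,"ax":0,"ay":0,"az":0},{"gripper":-0.9,"x":0,"y":0,"z":-2,"ax":0,"ay":0,"az":0},{"gripper":-0.9,"x":0,"y":0,"z":-3.5,"ax":0,"ay":0,"az":0},{"gripper":-0.1,"x":0,"y":0,"z":-3.5,"ax":0,"ay":0,"az":0},{"gripper":-0.1,"x":0,"y":0,"z":0,"ax":0,"ay":0,"az":0}]}}

```text
clock: 12.48
position: [606.4, 163.2, 112.0]
ee_rot: [-0.651, 0.759, -0.003, 0.006]
contact_force: [0.6, 0.4, 1.4]
gripper_width: 58.9
grasp_force: 0.0
```

```bash
python3 plan.py "(463.6,350.7,100,-130),(463.6,350.7,6,-130)"
```

```text
at [606.4 163.2 112. ] phi -98.81 tilt [-0.006 -0.012 -1.   ] w 58.9 t 12.4833 j [ 0.52  0.49 -0.15  0.   -0.92 -0.68] F [0.6 0.4 1.4]
(463.6, 350.7, 100, -130) az 31.19 shift [-5.19 22.99  1.2 ] = 7 x [-0.741  3.284  0.172]
(463.6, 350.7, 6, -130) az 0 shift [-0.   0.   9.4] = 3 x [-0.     0.     3.133]
```

Request:
{"name": "send_rows", "arguments": {"targets": [{"gripper":-0.1,"x":0,"y":0,"z":0,"ax":0,"ay":0,"az":6.24},{"gripper":-0.1,"x":0,"y":0,"z":0,"ax":0,"ay":0,"az":6.24},{"gripper":-0.1,"x":0,"y":0,"z":0,"ax":0,"ay":0,"az":6.24},{"gripper":-0.1,"x":0,"y":0,"z":0,"ax":0,"ay":0,"az":6.24},{"gripper":-0.1,"x":0,"y":0,"z":0,"ax":0,"ay":0,"az":6.24}]}}

```text
clock: 12.9
position: [601.7, 161.4, 104.0]
ee_rot: [-0.419, 0.908, 0.0, -0.0]
contact_force: [1.1, 0.1, -0.2]
gripper_width: 47.2
grasp_force: 0.0
```

Request:
{"name": "send_rows", "arguments": {"targets": [{"gripper":-0.1,"x":-0.8,"y":3.25,"z":0,"ax":0,"ay":0,"az":0},{"gripper":-0.1,"x":-0.8,"y":3.25,"z":0,"ax":0,"ay":0,"az":0},{"gripper":-0.1,"x":-0.8,"y":3.25,"z":0,"ax":0,"ay":0,"az":0},{"gripper":-0.1,"x":-0.8,"y":3.25,"z":0,"ax":0,"ay":0,"az":0},{"gripper":-0.1,"x":-0.8,"y":3.25,"z":0,"ax":0,"ay":0,"az":0}]}}

```text
clock: 13.32
position: [502.3, 297.7, 104.1]
ee_rot: [-0.421, 0.907, -0.0, -0.0]
contact_force: [0.3, -0.0, 0.2]
gripper_width: 47.0
grasp_force: 0.0
```

Request:
{"name": "send_rows", "arguments": {"targets": [{"gripper":-0.1,"x":-0.8,"y":3.25,"z":0,"ax":0,"ay":0,"az":0},{"gripper":-0.1,"x":-0.8,"y":3.25,"z":0,"ax":0,"ay":0,"az":0},{"gripper":-0.1,"x":0,"y":0,"z":0,"ax":0,"ay":0,"az":0},{"gripper":-0.1,"x":0,"y":0,"z":0,"ax":0,"ay":0,"az":0},{"gripper":-0.1,"x":0,"y":0,"z":0,"ax":0,"ay":0,"az":0}]}}

```text
clock: 13.73
position: [463.8, 350.9, 104.1]
ee_rot: [-0.422, 0.907, -0.0, -0.0]
contact_force: [0.5, -0.4, -0.1]
gripper_width: 46.6
grasp_force: 0.0
```

Request:
{"name": "send_rows", "arguments": {"targets": [{"gripper":-0.1,"x":0,"y":0,"z":0,"ax":0,"ay":0,"az":0},{"gripper":-0.1,"x":0,"y":0,"z":0,"ax":0,"ay":0,"az":0},{"gripper":-0.1,"x":0,"y":0,"z":0,"ax":0,"ay":0,"az":0}]}}

```text
clock: 13.98
position: [464.6, 350.2, 104.2]
ee_rot: [-0.421, 0.907, -0.0, -0.0]
contact_force: [1.5, -0.3, -0.3]
gripper_width: 46.7
grasp_force: 0.0
```

```bash
python3 plan.py "(463.6,350.7,50,-130),(463.6,350.7,6,-130)"; python3 - <<'E'
from bench import arm
import cv2,numpy as np
for c in('top','side'): cv2.imwrite(f'pics/{c}2.png',arm.get_image(c)[0][:,:,::-1])
a=cv2.imread('pics/top2.png');b=cv2.imread('pics/side2.png')
c=cv2.resize(a[140:240,90:265],(400,230),interpolation=cv2.INTER_CUBIC);d=cv2.resize(b[195:305,180:355],(400,250),interpolation=cv2.INTER_CUBIC)
cv2.imwrite('pics/h2.png',np.vstack([c,d]))
E
```

```text
at [464.6 350.2 104.2] phi -130.22 tilt [ 0. -0. -1.] w 46.7 t 13.9833 j [ 0.92  0.43 -0.27  0.   -0.87 -1.63] F [ 1.5 -0.3 -0.3]
(463.6, 350.7, 50, -130) az -0.22 shift [0.03 0.11 5.42] = 2 x [0.013 0.056 2.712]
(463.6, 350.7, 6, -130) az 0 shift [-0.   0.   4.4] = 2 x [-0.   0.   2.2]
```

View pics/h2.png

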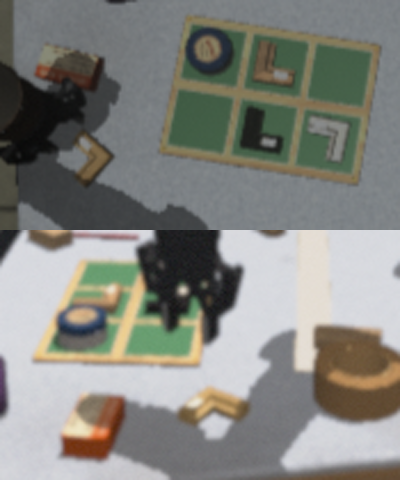

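Tin at crop (208,50) and silver at (327,138) both sit well in their squares. The gilt (93,157) is clear for the grasp.

Request:
{"name": "send_rows", "arguments": {"targets": [{"gripper":-0.1,"x":0.03,"y":0.1,"z":3,"ax":0,"ay":0,"az":-0.2},{"gripper":-0.1,"x":0,"y":0,"z":3,"ax":0,"ay":0,"az":0},{"gripper":-0.1,"x":0,"y":0,"z":2.4,"ax":0,"ay":0,"az":0},{"gripper":-0.1,"x":0,"y":0,"z":1.3,"ax":0,"ay":0,"az":0},{"gripper":-0.1,"x":0,"y":0,"z":0,"ax":0,"ay":0,"az":0}]}}

```text
clock: 14.5
position: [461.7, 349.2, 3.9]
ee_rot: [-0.423, 0.906, -0.001, -0.003]
contact_force: [-0.2, 0.5, -0.1]
gripper_width: 46.8
grasp_force: 0.0
```

Request:
{"name": "send_rows", "arguments": {"targets": [{"gripper":-0.1,"x":0,"y":0,"z":0,"ax":0,"ay":0,"az":0},{"gripper":-0.1,"x":0,"y":0,"z":0,"ax":0,"ay":0,"az":0},{"gripper":-0.1,"x":0,"y":0,"z":0,"ax":0,"ay":0,"az":0},{"gripper":1,"x":0,"y":0,"z":0,"ax":0,"ay":0,"az":0},{"gripper":1,"x":0,"y":0,"z":0,"ax":0,"ay":0,"az":0}]}}

```text
clock: 14.92
position: [463.6, 352.1, 8.6]
ee_rot: [-0.423, 0.906, 0.0, 0.001]
contact_force: [-0.9, -2.2, 15.8]
gripper_width: 24.1
grasp_force: 37.0
```

Request:
{"name": "send_rows", "arguments": {"targets": [{"gripper":1,"x":0,"y":0,"z":0,"ax":0,"ay":0,"az":0},{"gripper":1,"x":0,"y":0,"z":0,"ax":0,"ay":0,"az":0},{"gripper":1,"x":0,"y":0,"z":0,"ax":0,"ay":0,"az":0},{"gripper":1,"x":0,"y":0,"z":0,"ax":0,"ay":0,"az":0},{"gripper":1,"x":0,"y":0,"z":0,"ax":0,"ay":0,"az":0}]}}

```text
clock: 15.33
position: [465.3, 354.1, 11.4]
ee_rot: [-0.424, 0.906, 0.001, 0.004]
contact_force: [-1.0, 0.3, 13.4]
gripper_width: 20.4
grasp_force: 59.5
```

```bash
python3 plan.py "(463.6,350.7,85,-130)"
```

```text
at [465.3 354.1  11.4] phi -129.84 tilt [-0.008 -0.001 -1.   ] w 20.4 t 15.3333 j [ 0.93  0.56 -0.35  0.   -0.66 -1.62] F [-1.   0.3 13.4]
(463.6, 350.7, 85, -130) az 0.16 shift [ 0.37 -0.09 -7.36] = 3 x [ 0.122 -0.03  -2.453]
```

The jaws rode up the gilt's profile (20 mm, tool pushed up), so that grip is too high. I'll open, look again and regrip lower.

Request:
{"name": "send_rows", "arguments": {"targets": [{"gripper":-0.1,"x":0,"y":0,"z":0,"ax":0,"ay":0,"az":0},{"gripper":-0.1,"x":0,"y":0,"z":0,"ax":0,"ay":0,"az":0},{"gripper":-0.1,"x":0,"y":0,"z":-3,"ax":0,"ay":0,"az":0},{"gripper":-0.1,"x":0,"y":0,"z":-4,"ax":0,"ay":0,"az":0},{"gripper":-0.1,"x":0,"y":0,"z":-3,"ax":0,"ay":0,"az":0}]}}

```text
clock: 15.75
position: [463.1, 351.4, 109.0]
ee_rot: [-0.424, 0.906, -0.0, 0.0]
contact_force: [0.5, 1.1, 0.1]
gripper_width: 46.8
grasp_force: 0.0
```

Request:
{"name": "send_rows", "arguments": {"targets": [{"gripper":-0.1,"x":0,"y":0,"z":0,"ax":0,"ay":0,"az":0},{"gripper":-0.1,"x":0,"y":0,"z":0,"ax":0,"ay":0,"az":0},{"gripper":-0.1,"x":0,"y":0,"z":0,"ax":0,"ay":0,"az":0},{"gripper":-0.1,"x":0,"y":0,"z":0,"ax":0,"ay":0,"az":0},{"gripper":-0.1,"x":0,"y":0,"z":0,"ax":0,"ay":0,"az":0}]}}

```text
clock: 16.17
position: [462.4, 350.7, 105.6]
ee_rot: [-0.423, 0.906, -0.001, -0.002]
contact_force: [0.3, 0.4, 0.5]
gripper_width: 47.2
grasp_force: 0.0
```

```bash
cat > refit.py <<'E'
from fit import *
from bench import arm
from ov import overlay
def refit(tag,jobs,out=None,P={}):
    P=dict(P);Z={}
    for c in('top','side'): cv2.imwrite(f'pics/{c}{tag}.png',arm.get_image(c)[0][:,:,::-1])
    for k,(x,y,a0,am,z0,cams) in jobs.items():
        V=[View(cv2.imread(f'pics/{c}{tag}.png')[:,:,::-1].copy(),arm.camera_model(c),[x,y,z0+SH[k][1]/2],18) for c in cams]
        if len(V)>1:
            for v,c in zip(V,cams): print(k,c,fit_obj([v],k,z0,(x,y),8,am,a0).x.round(3),flush=True)
        r=fit_obj(V,k,z0,(x,y),8,am,a0);print(k,cams,r.x.round(3),flush=True);P[k]=r.x;Z[k]=z0
    if out: overlay(tag,P,out,Z)
E
python3 plan.py "(463.6,350.7,85,-130)"; python3 -c "
from refit import *
refit(3,{'gilt':(440.2,350.8,2.443,.3,0,('top','side'))},'pics/ov3.png')"
```

```text
at [462.4 350.7 105.6] phi -129.92 tilt [ 0.003  0.    -1.   ] w 47.2 t 16.1667 j [ 0.93  0.43 -0.27 -0.   -0.88 -1.62] F [0.3 0.4 0.5]
(463.6, 350.7, 85, -130) az 0.08 shift [-0.08 -0.09  2.06] = 1 x [-0.078 -0.094  2.064]
gilt top [441.315 353.399   2.439]
gilt side [442.592 357.533   2.448]
gilt ('top', 'side') [442.316 355.424   2.439]
```

View pics/ov3.png

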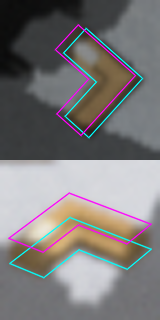

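Request:
{"name": "send_rows", "arguments": {"targets": [{"gripper":-0.1,"x":-0.45,"y":0.02,"z":3,"ax":0,"ay":0,"az":0},{"gripper":-0.1,"x":0,"y":0,"z":3,"ax":0,"ay":0,"az":0},{"gripper":-0.1,"x":0,"y":0,"z":2.5,"ax":0,"ay":0,"az":0},{"gripper":-0.1,"x":0,"y":0,"z":1.0,"ax":0,"ay":0,"az":0},{"gripper":-0.1,"x":0,"y":0,"z":0.5,"ax":0,"ay":0,"az":0}]}}

```text
clock: 16.68
position: [464.9, 354.0, 4.9]
ee_rot: [-0.423, 0.906, -0.001, -0.002]
contact_force: [0.1, 0.3, 0.7]
gripper_width: 46.7
grasp_force: 0.0
```

Request:
{"name": "send_rows", "arguments": {"targets": [{"gripper":-0.1,"x":0,"y":0,"z":0,"ax":0,"ay":0,"az":0},{"gripper":-0.1,"x":0,"y":0,"z":0,"ax":0,"ay":0,"az":0},{"gripper":-0.1,"x":0,"y":0,"z":0,"ax":0,"ay":0,"az":0},{"gripper":-0.1,"x":0,"y":0,"z":0,"ax":0,"ay":0,"az":0},{"gripper":-0.1,"x":0,"y":0,"z":0,"ax":0,"ay":0,"az":0}]}}

```text
clock: 17.1
position: [466.3, 355.7, 8.6]
ee_rot: [-0.423, 0.906, 0.001, 0.001]
contact_force: [0.1, 0.7, 0.5]
gripper_width: 46.9
grasp_force: 0.0
```

```bash
python3 plan.py "(465.2,354.4,1,-130)"
```

```text
at [466.3 355.7   8.6] phi -129.91 tilt [-0.002  0.    -1.   ] w 46.9 t 17.1 j [ 0.93  0.57 -0.34  0.   -0.66 -1.62] F [0.1 0.7 0.5]
(465.2, 354.4, 1, -130) az 0.09 shift [0.17 0.   0.76] = 1 x [0.166 0.    0.757]
```

Request:
{"name": "send_rows", "arguments": {"targets": [{"gripper":-0.1,"x":0.1,"y":0,"z":0.4,"ax":0,"ay":0,"az":0},{"gripper":-0.1,"x":0.05,"y":0,"z":0.3,"ax":0,"ay":0,"az":0},{"gripper":-0.1,"x":0,"y":0,"z":0,"ax":0,"ay":0,"az":0},{"gripper":-0.1,"x":0,"y":0,"z":0,"ax":0,"ay":0,"az":0},{"gripper":-0.1,"x":0,"y":0,"z":0,"ax":0,"ay":0,"az":0}]}}

```text
clock: 17.52
position: [464.8, 353.9, 0.2]
ee_rot: [-0.423, 0.906, -0.0, -0.0]
contact_force: [0.8, -0.7, -0.0]
gripper_width: 46.5
grasp_force: 0.0
```

Request:
{"name": "send_rows", "arguments": {"targets": [{"gripper":-0.1,"x":0,"y":0,"z":0,"ax":0,"ay":0,"az":0},{"gripper":1,"x":0,"y":0,"z":0,"ax":0,"ay":0,"az":0},{"gripper":1,"x":0,"y":0,"z":0,"ax":0,"ay":0,"az":0},{"gripper":1,"x":0,"y":0,"z":0,"ax":0,"ay":0,"az":0},{"gripper":1,"x":0,"y":0,"z":0,"ax":0,"ay":0,"az":0}]}}

```text
clock: 17.93
position: [465.1, 354.2, 0.8]
ee_rot: [-0.423, 0.906, 0.0, 0.0]
contact_force: [-0.2, 0.0, 3.2]
gripper_width: 24.4
grasp_force: 59.7
```

Request:
{"name": "send_rows", "arguments": {"targets": [{"gripper":1,"x":0,"y":0,"z":0,"ax":0,"ay":0,"az":0},{"gripper":1,"x":0,"y":0,"z":0,"ax":0,"ay":0,"az":0},{"gripper":1,"x":0,"y":0,"z":0,"ax":0,"ay":0,"az":0}]}}

```text
clock: 18.18
position: [465.1, 354.2, 0.7]
ee_rot: [-0.423, 0.906, 0.0, 0.0]
contact_force: [-1.3, 0.0, 4.8]
gripper_width: 24.3
grasp_force: 59.9
```

```bash
python3 plan.py "(465.2,354.4,80,-130)"
```

```text
at [465.1 354.2   0.7] phi -129.9 tilt [-0.001 -0.    -1.   ] w 24.3 t 18.1833 j [ 0.93  0.58 -0.35  0.   -0.65 -1.62] F [-1.3  0.   4.8]
(465.2, 354.4, 80, -130) az 0.1 shift [-0.02  0.01 -7.93] = 3 x [-8.000e-03  2.000e-03 -2.643e+00]
```

Gilt is held properly now (24.3 mm). I'll lift, turn, and carry it to far-right.

Request:
{"name": "send_rows", "arguments": {"targets": [{"gripper":1,"x":0,"y":0,"z":-2,"ax":0,"ay":0,"az":0},{"gripper":1,"x":0,"y":0,"z":-3,"ax":0,"ay":0,"az":0},{"gripper":1,"x":0,"y":0,"z":-3,"ax":0,"ay":0,"az":0},{"gripper":1,"x":0,"y":0,"z":0,"ax":0,"ay":0,"az":-6.2},{"gripper":1,"x":0,"y":0,"z":0,"ax":0,"ay":0,"az":-6.2}]}}

```text
clock: 18.6
position: [465.4, 354.8, 82.1]
ee_rot: [-0.521, 0.854, 0.001, 0.002]
contact_force: [0.4, 0.6, -0.8]
gripper_width: 24.0
grasp_force: 58.9
```

Request:
{"name": "send_rows", "arguments": {"targets": [{"gripper":1,"x":0,"y":0,"z":0,"ax":0,"ay":0,"az":-6.2},{"gripper":1,"x":0,"y":0,"z":0,"ax":0,"ay":0,"az":-6.2},{"gripper":1,"x":0,"y":0,"z":0,"ax":0,"ay":0,"az":-6.2},{"gripper":1,"x":2.94,"y":-1.53,"z":0,"ax":0,"ay":0,"az":0},{"gripper":1,"x":2.94,"y":-1.53,"z":0,"ax":0,"ay":0,"az":0}]}}

```text
clock: 19.02
position: [485.4, 291.4, 79.5]
ee_rot: [-0.651, 0.759, 0.0, -0.0]
contact_force: [-0.0, 0.2, -0.3]
gripper_width: 24.2
grasp_force: 58.9
```

Request:
{"name": "send_rows", "arguments": {"targets": [{"gripper":1,"x":2.94,"y":-1.53,"z":0,"ax":0,"ay":0,"az":0},{"gripper":1,"x":2.94,"y":-1.53,"z":0,"ax":0,"ay":0,"az":0},{"gripper":1,"x":2.94,"y":-1.53,"z":0,"ax":0,"ay":0,"az":0},{"gripper":1,"x":2.94,"y":-1.53,"z":0,"ax":0,"ay":0,"az":0},{"gripper":1,"x":2.94,"y":-1.53,"z":0,"ax":0,"ay":0,"az":0}]}}

```text
clock: 19.43
position: [538.5, 132.4, 79.7]
ee_rot: [-0.65, 0.76, 0.0, -0.001]
contact_force: [0.7, -0.3, -0.6]
gripper_width: 24.1
grasp_force: 58.9
```

Request:
{"name": "send_rows", "arguments": {"targets": [{"gripper":1,"x":2.94,"y":-1.53,"z":0,"ax":0,"ay":0,"az":0},{"gripper":1,"x":2.94,"y":-1.53,"z":0,"ax":0,"ay":0,"az":0},{"gripper":1,"x":2.94,"y":-1.53,"z":0,"ax":0,"ay":0,"az":0},{"gripper":1,"x":2.94,"y":-1.53,"z":0,"ax":0,"ay":0,"az":0},{"gripper":1,"x":2.94,"y":-1.53,"z":0,"ax":0,"ay":0,"az":0}]}}

```text
clock: 19.85
position: [591.3, -24.7, 79.5]
ee_rot: [-0.65, 0.76, 0.0, -0.0]
contact_force: [-0.1, 0.4, 0.8]
gripper_width: 24.3
grasp_force: 58.9
```

Request:
{"name": "send_rows", "arguments": {"targets": [{"gripper":1,"x":0,"y":0,"z":0,"ax":0,"ay":0,"az":0},{"gripper":1,"x":0,"y":0,"z":0,"ax":0,"ay":0,"az":0},{"gripper":1,"x":0,"y":0,"z":0,"ax":0,"ay":0,"az":0},{"gripper":1,"x":0,"y":0,"z":0,"ax":0,"ay":0,"az":0},{"gripper":1,"x":0,"y":0,"z":0,"ax":0,"ay":0,"az":0}]}}

```text
clock: 20.27
position: [591.2, -21.9, 80.2]
ee_rot: [-0.651, 0.759, 0.0, -0.0]
contact_force: [-0.4, 0.6, -0.2]
gripper_width: 23.9
grasp_force: 59.0
```

```bash
python3 plan.py "(591.6,-23.2,40,-98.9),(591.6,-23.2,9,-98.9)"
```

```text
at [591.2 -21.9  80.2] phi -98.82 tilt [-0.  0. -1.] w 23.9 t 20.2667 j [ 0.24  0.48 -0.27 -0.   -0.83 -0.39] F [-0.4  0.6 -0.2]
(591.6, -23.2, 40, -98.9) az 0.08 shift [ 0.12 -0.06  4.02] = 2 x [ 0.06  -0.03   2.012]
(591.6, -23.2, 9, -98.9) az -0.0 shift [-0.   0.   3.1] = 1 x [-0.   0.   3.1]
```

Request:
{"name": "send_rows", "arguments": {"targets": [{"gripper":1,"x":0.1,"y":-0.05,"z":2.5,"ax":0,"ay":0,"az":0.08},{"gripper":1,"x":0,"y":0,"z":2.5,"ax":0,"ay":0,"az":0},{"gripper":1,"x":0,"y":0,"z":1.2,"ax":0,"ay":0,"az":0},{"gripper":1,"x":0,"y":0,"z":0.5,"ax":0,"ay":0,"az":0},{"gripper":1,"x":0,"y":0,"z":0.2,"ax":0,"ay":0,"az":0}]}}

```text
clock: 20.68
position: [591.3, -23.4, 10.5]
ee_rot: [-0.65, 0.76, 0.0, -0.001]
contact_force: [0.0, 0.4, 0.3]
gripper_width: 24.2
grasp_force: 58.9
```

Request:
{"name": "send_rows", "arguments": {"targets": [{"gripper":1,"x":0,"y":0,"z":0,"ax":0,"ay":0,"az":0},{"gripper":1,"x":0,"y":0,"z":0,"ax":0,"ay":0,"az":0},{"gripper":1,"x":0,"y":0,"z":0,"ax":0,"ay":0,"az":0},{"gripper":1,"x":0,"y":0,"z":0,"ax":0,"ay":0,"az":0},{"gripper":1,"x":0,"y":0,"z":0,"ax":0,"ay":0,"az":0}]}}

```text
clock: 21.1
position: [592.3, -24.0, 12.1]
ee_rot: [-0.65, 0.76, -0.0, 0.001]
contact_force: [-0.2, 0.5, -0.3]
gripper_width: 24.4
grasp_force: 58.9
```

```bash
python3 plan.py "(591.6,-23.2,9,-98.9)"
```

```text
at [592.3 -24.   12.1] phi -98.99 tilt [-0.001 -0.001 -1.   ] w 24.4 t 21.1 j [ 0.23  0.57 -0.32  0.   -0.68 -0.39] F [-0.2  0.5 -0.3]
(591.6, -23.2, 9, -98.9) az -0.09 shift [-0.07  0.08  0.31] = 1 x [-0.072  0.084  0.308]
```

Request:
{"name": "send_rows", "arguments": {"targets": [{"gripper":1,"x":-0.07,"y":0.08,"z":0.33,"ax":0,"ay":0,"az":0},{"gripper":1,"x":0,"y":0,"z":0,"ax":0,"ay":0,"az":0},{"gripper":1,"x":0,"y":0,"z":0,"ax":0,"ay":0,"az":0},{"gripper":1,"x":0,"y":0,"z":0,"ax":0,"ay":0,"az":0},{"gripper":0.1,"x":0,"y":0,"z":0,"ax":0,"ay":0,"az":0}]}}

```text
clock: 21.52
position: [591.2, -23.3, 8.0]
ee_rot: [-0.649, 0.76, 0.0, 0.0]
contact_force: [0.2, -0.2, -0.0]
gripper_width: 34.9
grasp_force: 0.0
```

Request:
{"name": "send_rows", "arguments": {"targets": [{"gripper":0.1,"x":0,"y":0,"z":0,"ax":0,"ay":0,"az":0},{"gripper":0.1,"x":0,"y":0,"z":0,"ax":0,"ay":0,"az":0},{"gripper":0.1,"x":0,"y":0,"z":-2,"ax":0,"ay":0,"az":0},{"gripper":0.1,"x":0,"y":0,"z":-4,"ax":0,"ay":0,"az":0},{"gripper":-0.9,"x":0,"y":0,"z":-4,"ax":0,"ay":0,"az":4.1}]}}

```text
clock: 21.93
position: [589.5, -23.6, 107.0]
ee_rot: [-0.621, 0.784, 0.001, -0.003]
contact_force: [0.4, 0.3, 0.2]
gripper_width: 49.3
grasp_force: 0.0
```

Request:
{"name": "send_rows", "arguments": {"targets": [{"gripper":-0.9,"x":0,"y":0,"z":0,"ax":0,"ay":0,"az":0},{"gripper":-0.9,"x":0,"y":0,"z":0,"ax":0,"ay":0,"az":0},{"gripper":-0.9,"x":0,"y":0,"z":0,"ax":0,"ay":0,"az":0},{"gripper":-0.9,"x":0,"y":0,"z":0,"ax":0,"ay":0,"az":0},{"gripper":-0.9,"x":0,"y":0,"z":0,"ax":0,"ay":0,"az":0}]}}

```text
clock: 22.35
position: [590.1, -23.5, 106.3]
ee_rot: [-0.622, 0.783, 0.001, -0.001]
contact_force: [-0.2, -0.0, -0.6]
gripper_width: 81.2
grasp_force: 0.0
```

```bash
python3 plan.py "(579.5,383.0,100,-103),(579.5,383.0,5,-103)"
```

```text
at [590.1 -23.5 106.3] phi -103.1 tilt [ 0.001  0.003 -1.   ] w 81.2 t 22.35 j [ 0.23  0.44 -0.24 -0.   -0.89 -0.46] F [-0.2 -0.  -0.6]
(579.5, 383.0, 100, -103) az -0.1 shift [-39.37  10.18   0.63] = 12 x [-3.281  0.848  0.053]
(579.5, 383.0, 5, -103) az 0 shift [-0.   0.   9.5] = 3 x [-0.     0.     3.167]
```

Request:
{"name": "send_rows", "arguments": {"targets": [{"gripper":-0.9,"x":-3.28,"y":0.85,"z":0,"ax":0,"ay":0,"az":0},{"gripper":-0.9,"x":-3.28,"y":0.85,"z":0,"ax":0,"ay":0,"az":0},{"gripper":-0.9,"x":-3.28,"y":0.85,"z":0,"ax":0,"ay":0,"az":0},{"gripper":-0.9,"x":-3.28,"y":0.85,"z":0,"ax":0,"ay":0,"az":0},{"gripper":-0.9,"x":-3.28,"y":0.85,"z":0,"ax":0,"ay":0,"az":0}]}}

```text
clock: 22.77
position: [586.2, 147.2, 106.6]
ee_rot: [-0.622, 0.783, 0.0, -0.001]
contact_force: [1.2, -0.6, -0.1]
gripper_width: 81.2
grasp_force: 0.0
```

Request:
{"name": "send_rows", "arguments": {"targets": [{"gripper":-0.9,"x":-3.28,"y":0.85,"z":0,"ax":0,"ay":0,"az":0},{"gripper":-0.9,"x":-3.28,"y":0.85,"z":0,"ax":0,"ay":0,"az":0},{"gripper":-0.9,"x":-3.28,"y":0.85,"z":0,"ax":0,"ay":0,"az":0},{"gripper":-0.9,"x":-3.28,"y":0.85,"z":0,"ax":0,"ay":0,"az":0},{"gripper":-0.9,"x":-3.28,"y":0.85,"z":0,"ax":0,"ay":0,"az":0}]}}

```text
clock: 23.18
position: [581.9, 316.7, 106.4]
ee_rot: [-0.622, 0.783, -0.0, -0.001]
contact_force: [0.4, 0.5, -0.4]
gripper_width: 80.9
grasp_force: 0.0
```

Request:
{"name": "send_rows", "arguments": {"targets": [{"gripper":-0.9,"x":-3.28,"y":0.85,"z":0,"ax":0,"ay":0,"az":0},{"gripper":-0.9,"x":-3.28,"y":0.85,"z":0,"ax":0,"ay":0,"az":0},{"gripper":-0.9,"x":0,"y":0,"z":0,"ax":0,"ay":0,"az":0},{"gripper":-0.9,"x":0,"y":0,"z":0,"ax":0,"ay":0,"az":0},{"gripper":-0.9,"x":0,"y":0,"z":0,"ax":0,"ay":0,"az":0}]}}

```text
clock: 23.6
position: [580.4, 382.5, 106.4]
ee_rot: [-0.622, 0.783, -0.0, -0.002]
contact_force: [0.7, -0.4, -1.2]
gripper_width: 81.2
grasp_force: 0.0
```

Request:
{"name": "send_rows", "arguments": {"targets": [{"gripper":-0.9,"x":0,"y":0,"z":0,"ax":0,"ay":0,"az":0},{"gripper":-0.9,"x":0,"y":0,"z":0,"ax":0,"ay":0,"az":0},{"gripper":-0.9,"x":0,"y":0,"z":0,"ax":0,"ay":0,"az":0}]}}

```text
clock: 23.85
position: [581.3, 381.9, 108.1]
ee_rot: [-0.621, 0.784, -0.0, -0.0]
contact_force: [-0.6, 0.3, -0.2]
gripper_width: 81.3
grasp_force: 0.0
```

```bash
python3 plan.py "(579.5,383.0,40,-103),(579.5,383.0,4,-103)"; cat > q.py <<'E'
from refit import *
T=lambda bx,by:(B+[np.cos(A)*bx-np.sin(A)*by,np.sin(A)*bx+np.cos(A)*by])
B=np.array([535.1,71.9]);A=-.155
for c in('top','side'): cv2.imwrite(f'pics/{c}4.png',arm.get_image(c)[0][:,:,::-1])
V=[View(cv2.imread(f'pics/{c}4.png')[:,:,::-1].copy(),arm.camera_model(c),[*B,8],62) for c in('top',)]
print('board',fit_board(V,B).x.round(3))
refit(4,{'silver':(*T(-52.5,-100),2.987,.2,8,('top','side')),'gilt':(*T(52.5,-100),2.987,.2,8,('top','side')),'tin':(*T(52.5,100),0,.01,8,('top','side'))},'pics/ov4.png',{'board':(*B,A)})
for n,b in dict(silver=(-52.5,-100),gilt=(52.5,-100),tin=(52.5,100)).items(): print(n,T(*b).round(1))
E
python3 q.py
```

```text
at [581.3 381.9 108.1] phi -103.18 tilt [ 0.  0. -1.] w 81.3 t 23.85 j [ 0.81  0.6   0.05 -0.   -1.02 -1.04] F [-0.6  0.3 -0.2]
(579.5, 383.0, 40, -103) az -0.18 shift [-0.06  0.2   6.81] = 2 x [-0.031  0.1    3.407]
(579.5, 383.0, 4, -103) az 0 shift [-0.   0.   3.6] = 2 x [-0.   0.   1.8]
board [ 5.34604e+02  7.12310e+01 -1.54000e-01]
silver top [469.118 -17.02    2.956]
silver side [468.283 -26.752   3.094]
silver ('top', 'side') [468.453 -17.115   3.028]
gilt top [571.485 -36.381   2.963]
gilt side [577.402 -33.776   2.837]
gilt ('top', 'side') [572.159 -36.182   2.972]
tin top [ 6.03325e+02  1.63088e+02 -6.00000e-03]
tin side [ 6.07568e+02  1.54657e+02 -7.00000e-03]
tin ('top', 'side') [ 6.03758e+02  1.63166e+02 -7.00000e-03]
silver [467.8 -18.8]
gilt [571.5 -35. ]
tin [602.4 162.6]
```

View pics/ov4.png

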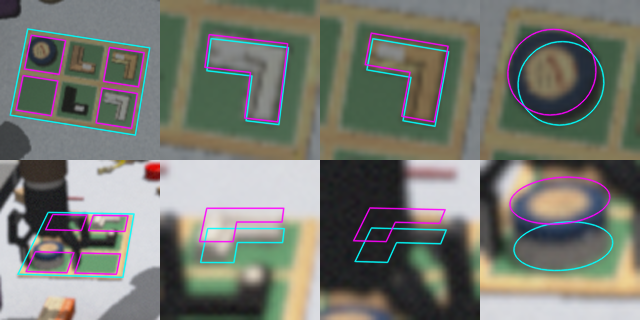

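In the top view the three placed things are within about 1–3 mm of their square centres and square to the board. Now the staple box.

Request:
{"name": "send_rows", "arguments": {"targets": [{"gripper":-0.9,"x":-0.06,"y":0.15,"z":3,"ax":0,"ay":0,"az":-0.15},{"gripper":-0.9,"x":0,"y":0,"z":3,"ax":0,"ay":0,"az":0},{"gripper":-0.9,"x":0,"y":0,"z":2.5,"ax":0,"ay":0,"az":0},{"gripper":-0.9,"x":0,"y":0,"z":1.4,"ax":0,"ay":0,"az":0},{"gripper":-0.9,"x":0,"y":0,"z":0.3,"ax":0,"ay":0,"az":0}]}}

```text
clock: 24.47
position: [577.9, 382.3, 2.2]
ee_rot: [-0.623, 0.783, -0.0, -0.003]
contact_force: [-0.9, -0.1, -1.1]
gripper_width: 81.2
grasp_force: 0.0
```

Request:
{"name": "send_rows", "arguments": {"targets": [{"gripper":-0.9,"x":0,"y":0,"z":0,"ax":0,"ay":0,"az":0},{"gripper":-0.9,"x":0,"y":0,"z":0,"ax":0,"ay":0,"az":0},{"gripper":-0.9,"x":0,"y":0,"z":0,"ax":0,"ay":0,"az":0},{"gripper":-0.9,"x":0,"y":0,"z":0,"ax":0,"ay":0,"az":0},{"gripper":-0.9,"x":0,"y":0,"z":0,"ax":0,"ay":0,"az":0}]}}

```text
clock: 24.88
position: [580.3, 384.6, 7.5]
ee_rot: [-0.623, 0.782, 0.0, 0.001]
contact_force: [0.6, 0.0, 1.0]
gripper_width: 81.0
grasp_force: 0.0
```

```bash
python3 plan.py "(579.5,383.0,3,-103)"
```

```text
at [580.3 384.6   7.5] phi -102.94 tilt [-0.002 -0.001 -1.   ] w 81.0 t 24.8833 j [ 0.82  0.71 -0.04  0.   -0.82 -1.04] F [0.6 0.  1. ]
(579.5, 383.0, 3, -103) az 0.06 shift [0.18 0.04 0.45] = 1 x [0.176 0.037 0.448]
```

Request:
{"name": "send_rows", "arguments": {"targets": [{"gripper":-0.9,"x":0.15,"y":0.04,"z":0.4,"ax":0,"ay":0,"az":0},{"gripper":-0.9,"x":0,"y":0,"z":0,"ax":0,"ay":0,"az":0},{"gripper":-0.9,"x":0,"y":0,"z":0,"ax":0,"ay":0,"az":0},{"gripper":1,"x":0,"y":0,"z":0,"ax":0,"ay":0,"az":0},{"gripper":1,"x":0,"y":0,"z":0,"ax":0,"ay":0,"az":0}]}}

```text
clock: 25.3
position: [579.0, 382.7, 2.0]
ee_rot: [-0.623, 0.782, -0.0, 0.0]
contact_force: [0.7, 1.0, -0.1]
gripper_width: 58.9
grasp_force: 0.0
```

Request:
{"name": "send_rows", "arguments": {"targets": [{"gripper":1,"x":0,"y":0,"z":0,"ax":0,"ay":0,"az":0},{"gripper":1,"x":0,"y":0,"z":0,"ax":0,"ay":0,"az":0},{"gripper":1,"x":0,"y":0,"z":0,"ax":0,"ay":0,"az":0},{"gripper":1,"x":0,"y":0,"z":0,"ax":0,"ay":0,"az":0},{"gripper":1,"x":0,"y":0,"z":0,"ax":0,"ay":0,"az":0}]}}

```text
clock: 25.72
position: [579.2, 383.0, 2.3]
ee_rot: [-0.623, 0.782, 0.0, 0.0]
contact_force: [0.8, 1.4, 2.2]
gripper_width: 51.3
grasp_force: 65.2
```

```bash
python3 plan.py "(579.5,383.0,90,-103),(498.5,178.5,90,-98.9)"
```

```text
at [579.2 383.    2.3] phi -102.94 tilt [-0.001 -0.    -1.   ] w 51.3 t 25.7167 j [ 0.82  0.71 -0.04  0.   -0.82 -1.04] F [0.8 1.4 2.2]
(579.5, 383.0, 90, -103) az 0.06 shift [-0.01 -0.03 -8.77] = 3 x [-2.000e-03 -1.000e-02 -2.923e+00]
(498.5, 178.5, 90, -98.9) az -4.1 shift [21.46  4.84 -0.  ] = 7 x [ 3.065  0.691 -0.   ]
```

Request:
{"name": "send_rows", "arguments": {"targets": [{"gripper":1,"x":0,"y":0,"z":-2,"ax":0,"ay":0,"az":0},{"gripper":1,"x":0,"y":0,"z":-3.3,"ax":0,"ay":0,"az":0},{"gripper":1,"x":0,"y":0,"z":-3.5,"ax":0,"ay":0,"az":-4.1},{"gripper":1,"x":3.06,"y":0.69,"z":0,"ax":0,"ay":0,"az":0},{"gripper":1,"x":3.06,"y":0.69,"z":0,"ax":0,"ay":0,"az":0}]}}

```text
clock: 26.13
position: [556.8, 325.7, 92.0]
ee_rot: [-0.651, 0.759, 0.0, 0.003]
contact_force: [-0.1, -1.0, -2.3]
gripper_width: 51.4
grasp_force: 65.1
```

Request:
{"name": "send_rows", "arguments": {"targets": [{"gripper":1,"x":3.06,"y":0.69,"z":0,"ax":0,"ay":0,"az":0},{"gripper":1,"x":3.06,"y":0.69,"z":0,"ax":0,"ay":0,"az":0},{"gripper":1,"x":3.06,"y":0.69,"z":0,"ax":0,"ay":0,"az":0},{"gripper":1,"x":3.06,"y":0.69,"z":0,"ax":0,"ay":0,"az":0},{"gripper":1,"x":3.06,"y":0.69,"z":0,"ax":0,"ay":0,"az":0}]}}

```text
clock: 26.55
position: [496.9, 176.7, 89.4]
ee_rot: [-0.65, 0.76, 0.0, -0.001]
contact_force: [0.9, 0.7, -2.2]
gripper_width: 50.9
grasp_force: 65.0
```

Request:
{"name": "send_rows", "arguments": {"targets": [{"gripper":1,"x":0,"y":0,"z":0,"ax":0,"ay":0,"az":0},{"gripper":1,"x":0,"y":0,"z":0,"ax":0,"ay":0,"az":0},{"gripper":1,"x":0,"y":0,"z":0,"ax":0,"ay":0,"az":0},{"gripper":1,"x":0,"y":0,"z":0,"ax":0,"ay":0,"az":0},{"gripper":1,"x":0,"y":0,"z":0,"ax":0,"ay":0,"az":0}]}}

```text
clock: 26.97
position: [498.7, 179.4, 89.8]
ee_rot: [-0.651, 0.759, 0.0, 0.0]
contact_force: [-0.3, 0.1, -0.9]
gripper_width: 51.2
grasp_force: 65.0
```

```bash
python3 plan.py "(498.5,178.5,40,-98.9),(498.5,178.5,11,-98.9)"
```

```text
at [498.7 179.4  89.8] phi -98.8 tilt [-0. -0. -1.] w 51.2 t 26.9667 j [ 0.65  0.38 -0.41 -0.   -0.78 -0.81] F [-0.3  0.1 -0.9]
(498.5, 178.5, 40, -98.9) az 0.1 shift [0.09 0.01 4.98] = 2 x [0.046 0.003 2.49 ]
(498.5, 178.5, 11, -98.9) az -0.0 shift [-0.   0.   2.9] = 1 x [-0.   0.   2.9]
```

Request:
{"name": "send_rows", "arguments": {"targets": [{"gripper":1,"x":0.09,"y":0,"z":2.5,"ax":0,"ay":0,"az":0},{"gripper":1,"x":0,"y":0,"z":2.5,"ax":0,"ay":0,"az":0},{"gripper":1,"x":0,"y":0,"z":1.6,"ax":0,"ay":0,"az":0},{"gripper":1,"x":0,"y":0,"z":0.6,"ax":0,"ay":0,"az":0},{"gripper":1,"x":0,"y":0,"z":0.3,"ax":0,"ay":0,"az":0}]}}

```text
clock: 27.38
position: [497.9, 177.8, 13.7]
ee_rot: [-0.651, 0.759, 0.0, -0.001]
contact_force: [0.6, -0.5, -1.3]
gripper_width: 50.7
grasp_force: 64.9
```

Request:
{"name": "send_rows", "arguments": {"targets": [{"gripper":1,"x":0,"y":0,"z":0,"ax":0,"ay":0,"az":0},{"gripper":1,"x":0,"y":0,"z":0,"ax":0,"ay":0,"az":0},{"gripper":1,"x":0,"y":0,"z":0,"ax":0,"ay":0,"az":0},{"gripper":1,"x":0,"y":0,"z":0,"ax":0,"ay":0,"az":0},{"gripper":1,"x":0,"y":0,"z":0,"ax":0,"ay":0,"az":0}]}}

```text
clock: 27.8
position: [498.6, 177.9, 15.8]
ee_rot: [-0.651, 0.759, -0.0, 0.001]
contact_force: [0.1, 0.1, -1.6]
gripper_width: 51.1
grasp_force: 65.0
```

```bash
python3 plan.py "(498.5,178.5,10,-98.9)"
```

```text
at [498.6 177.9  15.8] phi -98.84 tilt [-0.001 -0.001 -1.   ] w 51.1 t 27.8 j [ 0.65  0.49 -0.48  0.   -0.6  -0.8 ] F [ 0.1  0.1 -1.6]
(498.5, 178.5, 10, -98.9) az 0.06 shift [-0.06  0.02  0.58] = 1 x [-0.056  0.02   0.582]
```

Request:
{"name": "send_rows", "arguments": {"targets": [{"gripper":1,"x":-0.05,"y":0,"z":0.3,"ax":0,"ay":0,"az":0},{"gripper":1,"x":0,"y":0,"z":0.25,"ax":0,"ay":0,"az":0},{"gripper":1,"x":0,"y":0,"z":0,"ax":0,"ay":0,"az":0},{"gripper":1,"x":0,"y":0,"z":0,"ax":0,"ay":0,"az":0},{"gripper":1,"x":0,"y":0,"z":0,"ax":0,"ay":0,"az":0}]}}

```text
clock: 28.22
position: [498.6, 178.4, 10.2]
ee_rot: [-0.651, 0.759, -0.0, 0.0]
contact_force: [-2.3, 0.4, 5.1]
gripper_width: 50.9
grasp_force: 65.6
```

Request:
{"name": "send_rows", "arguments": {"targets": [{"gripper":-0.6,"x":0,"y":0,"z":0,"ax":0,"ay":0,"az":0},{"gripper":-0.6,"x":0,"y":0,"z":0,"ax":0,"ay":0,"az":0},{"gripper":-0.6,"x":0,"y":0,"z":0,"ax":0,"ay":0,"az":0},{"gripper":-0.6,"x":0,"y":0,"z":-2,"ax":0,"ay":0,"az":0},{"gripper":-0.6,"x":0,"y":0,"z":-4,"ax":0,"ay":0,"az":0}]}}

```text
clock: 28.63
position: [495.1, 176.0, 65.7]
ee_rot: [-0.65, 0.76, 0.001, -0.006]
contact_force: [1.9, 0.5, -0.2]
gripper_width: 68.5
grasp_force: 0.0
```

Request:
{"name": "send_rows", "arguments": {"targets": [{"gripper":-0.6,"x":0,"y":0,"z":-4,"ax":0,"ay":0,"az":0},{"gripper":-0.1,"x":4,"y":0,"z":0,"ax":0,"ay":0,"az":0},{"gripper":-0.1,"x":4,"y":0,"z":0,"ax":0,"ay":0,"az":0},{"gripper":-0.1,"x":4,"y":0,"z":0,"ax":0,"ay":0,"az":0},{"gripper":-0.1,"x":4,"y":0,"z":0,"ax":0,"ay":0,"az":0}]}}

```text
clock: 29.05
position: [473.0, 18.7, 109.7]
ee_rot: [-0.651, 0.759, -0.0, 0.0]
contact_force: [-0.4, -0.5, 0.1]
gripper_width: 47.0
grasp_force: 0.0
```

Request:
{"name": "send_rows", "arguments": {"targets": [{"gripper":-0.1,"x":4,"y":0,"z":0,"ax":0,"ay":0,"az":0},{"gripper":-0.1,"x":4,"y":0,"z":0,"ax":0,"ay":0,"az":0},{"gripper":-0.1,"x":4,"y":0,"z":0,"ax":0,"ay":0,"az":0},{"gripper":-0.1,"x":4,"y":0,"z":0,"ax":0,"ay":0,"az":0},{"gripper":-0.1,"x":4,"y":0,"z":0,"ax":0,"ay":0,"az":0}]}}

```text
clock: 29.47
position: [442.2, -179.4, 109.5]
ee_rot: [-0.651, 0.759, -0.0, 0.0]
contact_force: [0.7, 0.2, 0.4]
gripper_width: 47.0
grasp_force: 0.0
```

Request:
{"name": "send_rows", "arguments": {"targets": [{"gripper":-0.1,"x":4,"y":0,"z":0,"ax":0,"ay":0,"az":0},{"gripper":-0.1,"x":4,"y":0,"z":0,"ax":0,"ay":0,"az":0},{"gripper":-0.1,"x":4,"y":0,"z":0,"ax":0,"ay":0,"az":0},{"gripper":-0.1,"x":0,"y":0,"z":0,"ax":0,"ay":0,"az":0},{"gripper":-0.1,"x":0,"y":0,"z":0,"ax":0,"ay":0,"az":0}]}}

```text
clock: 29.88
position: [423.5, -298.1, 108.9]
ee_rot: [-0.649, 0.761, 0.0, -0.0]
contact_force: [0.3, 0.4, -0.5]
gripper_width: 46.7
grasp_force: 0.0
```

```bash
cat > q5.py <<'E'
from refit import *
T=lambda bx,by:(B+[np.cos(A)*bx-np.sin(A)*by,np.sin(A)*bx+np.cos(A)*by])
B=np.array([535.1,71.9]);A=-.155;N=5
I={}
for c in('top','side'):
    im=arm.get_image(c)[0];cv2.imwrite(f'pics/{c}{N}.png',im[:,:,::-1]);m=arm.camera_model(c)
    b=fit_board([View(im,m,[*B,8],62)],B).x;print(c,'board',b.round(3))
    for k,(bx,by,a) in dict(silver=(-52.5,-100,np.pi),gilt=(52.5,-100,np.pi),tin=(52.5,100,0),staples=(-52.5,100,0)).items():
        B,A=b[:2],b[2];t=T(bx,by);r=fit_obj([View(im,m,[*t,17],18)],k,8,t,8,.01 if k=='tin' else .25,A+a).x
        d=r[:2]-t;print(c,k,'err world',d.round(1),'yaw err',round(r[2]-A-a,3),flush=True)
        I[k]=r
    if c=='top': P={'board':b,**{k:v for k,v in I.items()}}
from ov import overlay
overlay(N,P,'pics/ov5.png',{k:8 for k in I})
E
python3 q5.py; python3 plan.py "(487.7,-7.7,90,-98.9)"
```

```text
top board [ 5.34529e+02  7.07790e+01 -1.55000e-01]
top silver err world [1.8 2.7] yaw err -0.032
top gilt err world [0.1 8. ] yaw err 0.11
top tin err world [1.5 1.8] yaw err -0.007
top staples err world [0.5 0.9] yaw err -0.01
side board [ 5.35878e+02  7.74340e+01 -1.63000e-01]
side silver err world [ 2.7 -7.8] yaw err 0.104
side gilt err world [1.3 0.6] yaw err 0.036
side tin err world [ 1.5 -6.5] yaw err 0.003
side staples err world [-0.5 -7.8] yaw err -0.008
at [ 424.1 -295.9  109.1] phi -98.87 tilt [-0.     0.001 -1.   ] w 46.9 t 29.9833 j [-0.3   0.33 -0.42 -0.   -0.82  0.14] F [0.1 1.  0.3]
(487.7, -7.7, 90, -98.9) az 0.03 shift [-29.46  -1.83   1.91] = 9 x [-3.273 -0.203  0.213]
```

View pics/ov5.png

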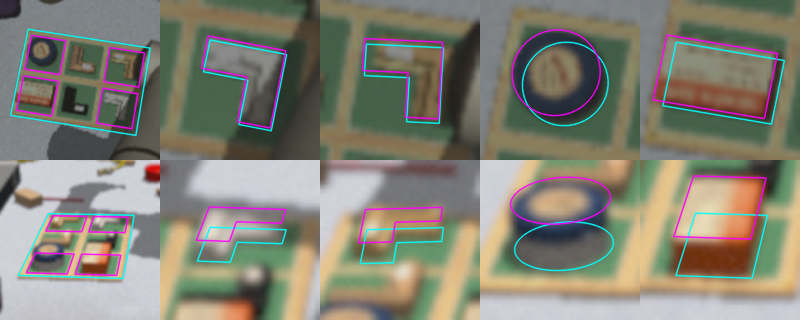

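All are well placed. Silver sits about 3 mm off and turned 0.03 rad, which agrees with its release pose, and there's plenty of time. I'll regrip it squarely and shift it.

Request:
{"name": "send_rows", "arguments": {"targets": [{"gripper":-0.1,"x":-3.28,"y":-0.22,"z":0,"ax":0,"ay":0,"az":0},{"gripper":-0.1,"x":-3.28,"y":-0.22,"z":0,"ax":0,"ay":0,"az":0},{"gripper":-0.1,"x":-3.28,"y":-0.22,"z":0,"ax":0,"ay":0,"az":0},{"gripper":-0.1,"x":-3.28,"y":-0.22,"z":0,"ax":0,"ay":0,"az":0},{"gripper":-0.1,"x":-3.28,"y":-0.22,"z":0,"ax":0,"ay":0,"az":0}]}}

```text
clock: 30.4
position: [460.6, -132.8, 109.7]
ee_rot: [-0.652, 0.759, -0.0, 0.0]
contact_force: [0.7, 0.0, -0.3]
gripper_width: 47.1
grasp_force: 0.0
```

Request:
{"name": "send_rows", "arguments": {"targets": [{"gripper":-0.1,"x":-3.28,"y":-0.22,"z":0,"ax":0,"ay":0,"az":0},{"gripper":-0.1,"x":-3.28,"y":-0.22,"z":0,"ax":0,"ay":0,"az":0},{"gripper":-0.1,"x":-3.28,"y":-0.22,"z":0,"ax":0,"ay":0,"az":0},{"gripper":-0.1,"x":-3.28,"y":-0.22,"z":0,"ax":0,"ay":0,"az":0},{"gripper":-0.1,"x":0,"y":0,"z":3,"ax":0,"ay":0,"az":0}]}}

```text
clock: 30.82
position: [495.6, -0.5, 84.5]
ee_rot: [-0.655, 0.756, -0.004, 0.007]
contact_force: [1.5, 0.9, -1.3]
gripper_width: 46.9
grasp_force: 0.0
```

Request:
{"name": "send_rows", "arguments": {"targets": [{"gripper":-0.1,"x":0,"y":0,"z":2,"ax":0,"ay":0,"az":0},{"gripper":-0.1,"x":0,"y":0,"z":0,"ax":0,"ay":0,"az":0},{"gripper":-0.1,"x":0,"y":0,"z":0,"ax":0,"ay":0,"az":0},{"gripper":-0.1,"x":0,"y":0,"z":0,"ax":0,"ay":0,"az":0},{"gripper":-0.1,"x":0,"y":0,"z":0,"ax":0,"ay":0,"az":0}]}}

```text
clock: 31.23
position: [490.3, -7.2, 60.9]
ee_rot: [-0.651, 0.759, -0.001, 0.001]
contact_force: [0.5, -1.4, -0.3]
gripper_width: 46.7
grasp_force: 0.0
```

Request:
{"name": "send_rows", "arguments": {"targets": [{"gripper":-0.1,"x":0,"y":0,"z":0,"ax":0,"ay":0,"az":0},{"gripper":-0.1,"x":0,"y":0,"z":0,"ax":0,"ay":0,"az":0},{"gripper":-0.1,"x":0,"y":0,"z":0,"ax":0,"ay":0,"az":0},{"gripper":-0.1,"x":0,"y":0,"z":0,"ax":0,"ay":0,"az":0}]}}

```text
clock: 31.57
position: [489.6, -7.7, 59.9]
ee_rot: [-0.65, 0.76, -0.0, 0.0]
contact_force: [-0.1, -0.2, 0.6]
gripper_width: 47.4
grasp_force: 0.0
```

```bash
python3 plan.py "(489.3,-6.6,30,-98.9),(489.3,-6.6,9.5,-98.9)"
```

```text
at [489.6  -7.7  59.9] phi -98.87 tilt [-0.    -0.001 -1.   ] w 47.4 t 31.5667 j [ 0.32  0.36 -0.54  0.   -0.67 -0.47] F [-0.1 -0.2  0.6]
(489.3, -6.6, 30, -98.9) az 0.03 shift [-0.11  0.05  2.99] = 1 x [-0.106  0.046  2.994]
(489.3, -6.6, 9.5, -98.9) az -0.0 shift [-0.    0.    2.05] = 1 x [-0.    0.    2.05]
```

Request:
{"name": "send_rows", "arguments": {"targets": [{"gripper":-0.1,"x":-0.1,"y":0.04,"z":2,"ax":0,"ay":0,"az":0},{"gripper":-0.1,"x":0,"y":0,"z":1.5,"ax":0,"ay":0,"az":0},{"gripper":-0.1,"x":0,"y":0,"z":0.8,"ax":0,"ay":0,"az":0},{"gripper":-0.1,"x":0,"y":0,"z":0.4,"ax":0,"ay":0,"az":0},{"gripper":-0.1,"x":0,"y":0,"z":0,"ax":0,"ay":0,"az":0}]}}

```text
clock: 31.98
position: [488.8, -6.7, 11.8]
ee_rot: [-0.65, 0.76, 0.0, -0.001]
contact_force: [-0.8, -1.4, -0.5]
gripper_width: 47.2
grasp_force: 0.0
```

Request:
{"name": "send_rows", "arguments": {"targets": [{"gripper":-0.1,"x":0,"y":0,"z":0,"ax":0,"ay":0,"az":0},{"gripper":-0.1,"x":0,"y":0,"z":0,"ax":0,"ay":0,"az":0},{"gripper":-0.1,"x":0,"y":0,"z":0,"ax":0,"ay":0,"az":0},{"gripper":-0.1,"x":0,"y":0,"z":0,"ax":0,"ay":0,"az":0},{"gripper":-0.1,"x":0,"y":0,"z":0,"ax":0,"ay":0,"az":0}]}}

```text
clock: 32.4
position: [489.4, -6.4, 13.0]
ee_rot: [-0.65, 0.76, -0.0, 0.0]
contact_force: [-0.3, 0.4, 0.5]
gripper_width: 46.7
grasp_force: 0.0
```

```bash
python3 plan.py "(489.3,-6.6,9,-98.9)"
```

```text
at [489.4  -6.4  13. ] phi -98.84 tilt [-0.    -0.001 -1.   ] w 46.7 t 32.4 j [ 0.32  0.44 -0.58  0.   -0.55 -0.47] F [-0.3  0.4  0.5]
(489.3, -6.6, 9, -98.9) az 0.06 shift [0.02 0.01 0.4 ] = 1 x [0.021 0.011 0.398]
```

Request:
{"name": "send_rows", "arguments": {"targets": [{"gripper":-0.1,"x":0,"y":0,"z":0.35,"ax":0,"ay":0,"az":0},{"gripper":-0.1,"x":0,"y":0,"z":0,"ax":0,"ay":0,"az":0},{"gripper":-0.1,"x":0,"y":0,"z":0,"ax":0,"ay":0,"az":0},{"gripper":1,"x":0,"y":0,"z":0,"ax":0,"ay":0,"az":0},{"gripper":1,"x":0,"y":0,"z":0,"ax":0,"ay":0,"az":0}]}}

```text
clock: 32.82
position: [489.2, -6.5, 9.2]
ee_rot: [-0.65, 0.76, -0.0, -0.0]
contact_force: [-4.3, 0.9, 20.4]
gripper_width: 24.5
grasp_force: 57.9
```

Request:
{"name": "send_rows", "arguments": {"targets": [{"gripper":1,"x":0,"y":0,"z":0,"ax":0,"ay":0,"az":0},{"gripper":1,"x":0,"y":0,"z":0,"ax":0,"ay":0,"az":0},{"gripper":1,"x":0,"y":0,"z":0,"ax":0,"ay":0,"az":0},{"gripper":1,"x":0,"y":0,"z":0,"ax":0,"ay":0,"az":0},{"gripper":1,"x":0,"y":0,"z":-0.5,"ax":0,"ay":0,"az":0}]}}

```text
clock: 33.23
position: [488.6, -6.6, 13.4]
ee_rot: [-0.65, 0.76, 0.0, -0.001]
contact_force: [-0.4, -0.9, -0.3]
gripper_width: 24.3
grasp_force: 58.3
```

Request:
{"name": "send_rows", "arguments": {"targets": [{"gripper":1,"x":0,"y":0,"z":0,"ax":0,"ay":0,"az":0},{"gripper":1,"x":0,"y":0,"z":0,"ax":0,"ay":0,"az":0},{"gripper":1,"x":0,"y":0,"z":0,"ax":0,"ay":0,"az":0},{"gripper":1,"x":0,"y":0,"z":0,"ax":0,"ay":0,"az":0},{"gripper":1,"x":0,"y":0,"z":0,"ax":0,"ay":0,"az":0}]}}

```text
clock: 33.65
position: [489.0, -6.6, 13.8]
ee_rot: [-0.65, 0.76, 0.0, -0.0]
contact_force: [0.0, -0.1, 0.7]
gripper_width: 24.0
grasp_force: 58.3
```

```bash
python3 plan.py "(487.5,-8.8,14,-98.9)"
```

```text
at [489.   -6.6  13.8] phi -98.85 tilt [ 0.  0. -1.] w 24.0 t 33.65 j [ 0.32  0.44 -0.58 -0.   -0.55 -0.47] F [ 0.  -0.1  0.7]
(487.5, -8.8, 14, -98.9) az 0.05 shift [ 0.24  0.11 -0.02] = 1 x [ 0.245  0.114 -0.019]
```

Now the small shift, then touch down, release and retreat out of view.

Request:
{"name": "send_rows", "arguments": {"targets": [{"gripper":1,"x":0.24,"y":0.12,"z":0,"ax":0,"ay":0,"az":0},{"gripper":1,"x":0,"y":0,"z":0,"ax":0,"ay":0,"az":0},{"gripper":1,"x":0,"y":0,"z":0,"ax":0,"ay":0,"az":0},{"gripper":1,"x":0,"y":0,"z":0.25,"ax":0,"ay":0,"az":0},{"gripper":1,"x":0,"y":0,"z":0.25,"ax":0,"ay":0,"az":0}]}}

```text
clock: 34.07
position: [487.9, -8.7, 9.2]
ee_rot: [-0.651, 0.759, -0.0, 0.0]
contact_force: [-6.8, 2.5, 35.2]
gripper_width: 24.4
grasp_force: 63.3
```

Request:
{"name": "send_rows", "arguments": {"targets": [{"gripper":1,"x":0,"y":0,"z":0,"ax":0,"ay":0,"az":0},{"gripper":1,"x":0,"y":0,"z":0,"ax":0,"ay":0,"az":0},{"gripper":0.1,"x":0,"y":0,"z":0,"ax":0,"ay":0,"az":0},{"gripper":0.1,"x":0,"y":0,"z":0,"ax":0,"ay":0,"az":0},{"gripper":0.1,"x":0,"y":0,"z":0,"ax":0,"ay":0,"az":0}]}}

```text
clock: 34.48
position: [487.5, -8.7, 8.8]
ee_rot: [-0.65, 0.76, 0.0, -0.0]
contact_force: [0.2, 1.0, -0.3]
gripper_width: 38.4
grasp_force: 0.0
```

Request:
{"name": "send_rows", "arguments": {"targets": [{"gripper":0.1,"x":0,"y":0,"z":-2,"ax":0,"ay":0,"az":0},{"gripper":0.1,"x":0,"y":0,"z":-4,"ax":0,"ay":0,"az":0},{"gripper":0.1,"x":0,"y":0,"z":-4,"ax":0,"ay":0,"az":0},{"gripper":0.1,"x":0,"y":0,"z":-4,"ax":0,"ay":0,"az":0},{"gripper":0.1,"x":4,"y":0,"z":0,"ax":0,"ay":0,"az":0}]}}

```text
clock: 34.9
position: [488.7, -44.6, 157.4]
ee_rot: [-0.654, 0.756, -0.006, 0.008]
contact_force: [1.8, -0.1, -0.1]
gripper_width: 38.5
grasp_force: 0.0
```

Request:
{"name": "send_rows", "arguments": {"targets": [{"gripper":0.1,"x":4,"y":0,"z":0,"ax":0,"ay":0,"az":0},{"gripper":0.1,"x":4,"y":0,"z":0,"ax":0,"ay":0,"az":0},{"gripper":0.1,"x":4,"y":0,"z":0,"ax":0,"ay":0,"az":0},{"gripper":0.1,"x":4,"y":0,"z":0,"ax":0,"ay":0,"az":0},{"gripper":0.1,"x":4,"y":0,"z":0,"ax":0,"ay":0,"az":0}]}}

```text
clock: 35.32
position: [449.9, -247.5, 149.0]
ee_rot: [-0.651, 0.759, 0.0, 0.0]
contact_force: [1.1, 0.4, 0.5]
gripper_width: 38.5
grasp_force: 0.0
```

Request:
{"name": "send_rows", "arguments": {"targets": [{"gripper":0.1,"x":4,"y":0,"z":0,"ax":0,"ay":0,"az":0},{"gripper":0.1,"x":4,"y":0,"z":0,"ax":0,"ay":0,"az":0},{"gripper":0.1,"x":4,"y":0,"z":0,"ax":0,"ay":0,"az":0},{"gripper":0.1,"x":4,"y":0,"z":0,"ax":0,"ay":0,"az":0},{"gripper":0.1,"x":4,"y":0,"z":0,"ax":0,"ay":0,"az":0}]}}

```text
clock: 35.73
position: [419.1, -445.3, 148.6]
ee_rot: [-0.65, 0.76, 0.0, -0.0]
contact_force: [1.6, 0.5, -0.6]
gripper_width: 38.5
grasp_force: 0.0
```

Request:
{"name": "send_rows", "arguments": {"targets": [{"gripper":0.1,"x":0,"y":4,"z":0,"ax":0,"ay":0,"az":0},{"gripper":0.1,"x":0,"y":0,"z":0,"ax":0,"ay":0,"az":0},{"gripper":0.1,"x":0,"y":0,"z":0,"ax":0,"ay":0,"az":0},{"gripper":0.1,"x":0,"y":0,"z":0,"ax":0,"ay":0,"az":0}]}}

```text
clock: 36.07
position: [380.4, -437.6, 148.9]
ee_rot: [-0.65, 0.76, -0.0, -0.0]
contact_force: [0.2, 0.6, 1.2]
gripper_width: 38.8
grasp_force: 0.0
```

```bash
sed -i 's/N=5/N=6/;s/ov5/ov6/' q5.py; python3 q5.py | grep top; python3 plan.py "(400,-400,200,-98.9)"; python3 -c "
import cv2;a=cv2.imread('pics/top6.png');cv2.imwrite('pics/f6.png',cv2.resize(a[135:235,145:275],(780,600),interpolation=cv2.INTER_CUBIC))"
```

```text
top board [ 5.34562e+02  7.11920e+01 -1.54000e-01]
top silver err world [0.5 0.3] yaw err 0.013
top gilt err world [ 0.6 -0.5] yaw err -0.017
top tin err world [1.4 1.3] yaw err -0.002
top staples err world [0.1 0.2] yaw err -0.003
at [ 381.4 -437.3  149.6] phi -98.79 tilt [ 0.001 -0.001 -1.   ] w 38.4 t 36.1667 j [-0.57  0.38 -0.22  0.   -0.97  0.42] F [ 0.6 -0.2  0.3]
(400, -400, 200, -98.9) az 0.11 shift [-3.97 -1.26 -5.04] = 2 x [-1.985 -0.631 -2.521]
```

View pics/f6.png

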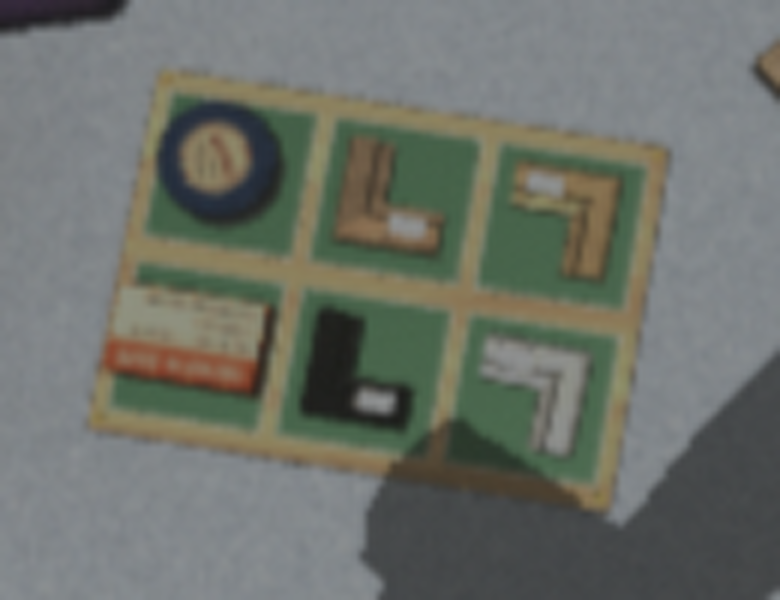

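The picture shows the tin (220,160) left of the oak, gold (575,215) right of it, staples (185,335) left of the black, and silver (545,390) right of it. All are within 2 mm, so I'm handing in.

```bash
python3 -c "
from bench import arm
print(arm.job_done())"
```

```text
the job is handed in; nothing more can be done
None
```

The job is handed in at about 36 s of the 109 s: staple box left and silver corner right of the black sample, blue-lidded tin left and gold corner right of the oak sample, each measured in the last top picture within 2 mm of its square's centre; the hand-in gave no verdict.

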